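# Change the thread spool behind the bottles

### The job

Change the blue thread for the red one, which stands behind the bottles on the wooden stand. First set both the dropper bottle and the green-lidded jar aside on the grey mat, then take the blue spool out of the brass-rimmed dish and stand it on the blue spot at the back of the stand, and then put the red spool in the dish. Finally put the bottle and the jar back, each where it stood at the start, with everything upright and the small black-capped blue bottle and the glass pot in front of the stand left alone.

Things in the scene. Friction and masses are not known exactly. Their poses are not given: they have to be found in the camera images.
- dropper_bottle: Loose pale squeeze bottle with black cap and thin brass nozzle, 123 mm high: round body 51 mm in diameter up to 90 mm height, cap 34 mm in diameter to 104 mm, nozzle to 123 mm; about 0.13 kg. Origin: centre of its underside, z up. Starts on one of the two front places of the stand (which one varies) and must return to that place.
- jar: Loose glass jar with dark green lid, 68 mm in diameter and 113 mm high (lid, 66 mm in diameter, from 98 to 113 mm height; does not come off); about 0.32 kg. Origin: centre of its underside, z up. Starts on the other front place of the stand and must return to that place.
- red_spool: Loose spool of red thread with black flanges, standing on end; solid, 33 mm in diameter, 38 mm high, 0.03 kg. Origin: centre of its underside, z up. Starts on one of the two rear places of the stand, its centre 58 mm behind that of a bottle or jar.
- blue_spool: Loose spool of blue thread with white flanges, standing on end; solid, 33 mm in diameter, 38 mm high, 0.03 kg. Origin: centre of its underside, z up. Starts in the spool dish.
- stand: Fixed wooden board, 150 mm (its x) by 220 mm (its y) and 12 mm thick. Origin: centre of its underside; x points to its rear, away from the robot, z up; it may be turned a little. Front places: x = -29 mm, y = -55 and +55 mm, each drawn as a light wooden disc of 75 mm with a thin dark edge (things start within 2 mm of these). Rear places: x = +29 mm, y = -55 and +55 mm.
- blue_spot: Flat blue disc, 54 mm in diameter and 1.5 mm thick, fixed on top of the stand at the rear place that the red spool does not occupy. Origin: centre of its underside, 12 mm above the bench (so its upper face is at 13.5 mm).
- side_mat: Fixed flat grey rubber mat, the side area, 120 mm (its x) by 180 mm (its y) and 3 mm thick, in front of the stand to the left or right. Origin: centre of its underside, z up. The bottle and the jar stand side by side on it, for instance at y = -42 and +42 mm.
- spool_dish: Fixed round dish for the spool in use: dark base 84 mm in diameter, flat floor 8 mm above the bench, 54 mm wide inside a brass rim (60 mm outside) whose top is 14 mm above the bench. In front of the stand to the left or right, on the other hand from the mat. Beware: a tall open carton stands on the bench further to the right. Origin: centre of its underside, z up.
- finish_bottle: Bystander: small loose pale blue bottle with black cap, 30 mm in diameter, 74 mm high, in front of the stand. Origin: centre of its underside. Leave it alone.
- guide_pot: Bystander: small loose glass pot with rod guides in it, 66 mm in diameter, 50 mm high, in front of the stand. Origin: centre of its underside. Leave it alone.

How it is judged:
By the outcome, as a careful person would: the job done as asked, in the order asked, and still so for the second after the job is handed in, with the robot touching nothing.
It also fails if it takes over 144 s, if anything falls off the work surface, if the arm or the gripper's body presses on something with over 40 N, if the wrist force passes 120 N, or if a joint passes its speed limit or range.

### The arm

A 6-joint arm with a two-finger parallel gripper is mounted at the origin on a cart in front of the work surface, level with it; the furniture and walls round the work are solid. World frame = base frame: x ahead of the robot, y to its left, z up, the work surface at z = 0. Lengths are in mm, angles in rad, forces in N, time in s.
With the tool pointing down it reaches from about 400 to 925 mm from the base axis. Payload 12.5 kg.
Tool frame: the origin (TCP) lies on the mounting face of the last link; the fingertips stand 190 mm ahead of it and the grasp point (between the pads) lies 171 mm ahead of it; z points along the fingers, y is the line along which they close (so a half turn about z gives the same grasp; the last joint's range is limited). The gripper opens to 95 mm and grips with 3 to 60 N. Pads are 20 mm wide; open, the fingers measure 119 mm over their backs; the gripper's body (75 mm by 180 mm) begins 59 mm behind the grasp point.
Start: joints at [-1.439, 0.491, 1.559, -0, 1.092, -0.106], TCP at [147.248, -607.407, 404.761] pointing down, gripper open.
Joint ranges: [-3.1, 3.1], [-0.84, 2.19], [0.05, 2.79], [-1.13, 4.28], [0.06, 2.93], [-2.69, 2.69]. Speed limits (rad/s): [2.22, 2.22, 2.79, 3.14, 3.14, 3.14].

### API

Orientations are given as [roll, pitch, yaw] about the fixed x, y, z axes, in that order (R = Rz(yaw) Ry(pitch) Rx(roll)).
In Python, from cell import * gives the robot as it stands.
- The arm moves only by the tool arm_command, never from a script. Its argument "rows" is a list that holds one entry, the list of rows, each a list of 7 numbers: the shift along the tool's x, y, z normalised to -1 to 1, where 1 is 0.15 m, then the turn, a rotation vector about the tool's x, y, z normalised to -1 to 1, where 1 is 360 degrees, then the opening, from -1 (shut) to 1 (fully open). A call has 1 to 10 rows; each row is the pose to reach, as a shift and turn from the pose commanded when the call began, along the tool's axes at that moment, turning the shorter way round; what a row does not reach only later rows make up. A row lasts 1/12 s, in which the tool goes at most 41.7 mm and 7.16 degrees, less where a joint would pass 70% of its speed; a pose out of reach is approached as far as the arm can. A call with a number of a shift or a turn outside -1 to 1 is refused whole. A call with a gripper value outside its range is refused whole. The fingers move at their own pace and stop on an object; the grip force is fixed at half the most. Time passes only in rows, so rows that repeat a pose let the fingers close. It gives the time, the measured TCP pose, the force, the opening and the grip force at its end, in the units of the state.
- state(): the state, without advancing time (a new reading comes with each control period).
- read_camera(name): name is "side" or "top" or "wrist"; returns (picture, depth): 384x512x3 uint8, red, green, blue; 384x512 float32, mm along the optical axis (not along the pixel's ray), 0 where there is no reading.
- get_calibration(name): a dict with "camera_matrix" (3x3 intrinsics, pixels), "position" and "orientation" of the camera in the world; the wrist camera has in their place "hand_eye" (4x4, takes a point from camera to tool coordinates, whose origin is the TCP and whose axes are the flange's). Camera axes: x right, y up, looking along -z (the intrinsics and any distortion apply to the point x, -y, -z); pixel columns grow to the right and rows downward; lengths in mm; the calibration is good to about 2 mm. A picture is of the moment at which its call begins: read the wrist's pose just before it. get_calibration takes no time and is no camera call.
- job_done(): hands the job in; it is judged then, once.
The state is a dict: "t": time; "joints": joint angles; "qvel": joint speeds; "tau": joint torques, N m; "eef_pos": TCP position; "tcp_rot": TCP orientation; "ft_force": force on the tool from outside, world axes, zero at the start; "moment": the same for the moment, N m; "opening": opening from 0.0 (shut) to 1.0 (fully open); "grip_force": force on a finger pad.
Only numpy, scipy, OpenCV 4.12 (cv2) and the standard library are available. Lean on these libraries where they do the work, as an engineer would, in place of code of your own. Each camera call takes 0.05 s, during which the arm holds its last target. There are 200 camera calls.

## Working session

There is one attempt and no reset: what is moved stays moved. The work goes in short steps, Python scripts to look and compute and a tool call to move; the robot and the scene stay as the last step left them, time stands still between calls to the robot, and variables do not carry over. Pictures are saved under pics/ and viewed, at most 14 in all, crops included, and the job is handed in when it is done.

Besides the shell and the picture viewer there is one more tool, called by a JSON object that holds its "op" and its "data", one argument or row to a line. arm_command: Moves the arm, as the interface text tells. Its arguments: {"type":"object","properties":{"rows":{"type":"array","items":{"type":"array","items":{"type":"array","items":{"type":"number","minimum":-1,"maximum":1}}}}},"required":["rows"]}

```bash
ls; mkdir -p pics; python3 - <<'E'
from cell import *
import cv2,numpy as np
s=state();print(s)
for n in ("top","side"):
    p,d=read_camera(n);np.savez(f"pics/{n}0.npz",p=p,d=d);cv2.imwrite(f"pics/{n}0.png",p[:,:,::-1])
for n in ("top","side","wrist"):print(n,get_calibration(n))
E
```

```text
pics
{'t': 0.0, 'joints': array([-1.43857601e+00,  4.91548571e-01,  1.55948574e+00, -1.22827511e-05,
        1.09168885e+00, -1.05603707e-01]), 'qvel': array([ 0.00203449, -0.00019749, -0.00021456,  0.00054145,  0.00101363,
        0.00015328]), 'tau': array([-3.92396003e-03, -6.12647438e+01, -2.58180696e+01,  6.90919929e-02,
        4.82215849e-02, -8.67824519e-05]), 'eef_pos': array([ 147.25569529, -607.35797334,  404.15595843]), 'tcp_rot': array([-3.14046730e+00, -1.08331092e-04,  2.37829631e-01]), 'ft_force': array([ 0.29405042, -0.21521597,  1.43228023]), 'moment': array([-0.01648306, -0.01162899,  0.004553  ]), 'grip_force': 0.0, 'opening': 0.9989840714708967}
top {'camera_matrix': array([[424.46932654,   0.        , 252.32848514],
       [  0.        , 424.46932654, 192.26320765],
       [  0.        ,   0.        ,   1.        ]]), 'position': array([341.67883315,   9.95352419, 887.11814449]), 'orientation': array([ 0.2428484 , -0.00610601, -1.585956  ])}
side {'camera_matrix': array([[357.2872025 ,   0.        , 254.43299933],
       [  0.        , 357.2872025 , 191.25072445],
       [  0.        ,   0.        ,   1.        ]]), 'position': array([ 431.48246351, -744.36912928,  515.40312394]), 'orientation': array([ 1.00746725, -0.01762526, -0.13508615])}
wrist {'camera_matrix': array([[273.50639026,   0.        , 254.90005375],
       [  0.        , 273.50639026, 192.60714586],
       [  0.        ,   0.        ,   1.        ]]), 'hand_eye': array([[-2.03027462e-04,  9.69410062e-01,  2.45446717e-01,
         6.77574903e+01],
       [ 9.99999745e-01,  2.89343402e-05,  7.12896760e-04,
         1.07327699e+00],
       [ 6.83987453e-04,  2.45446800e-01, -9.69409821e-01,
         1.85473354e+01],
       [ 0.00000000e+00,  0.00000000e+00,  0.00000000e+00,
         1.00000000e+00]])}
```

View pics/top0.png

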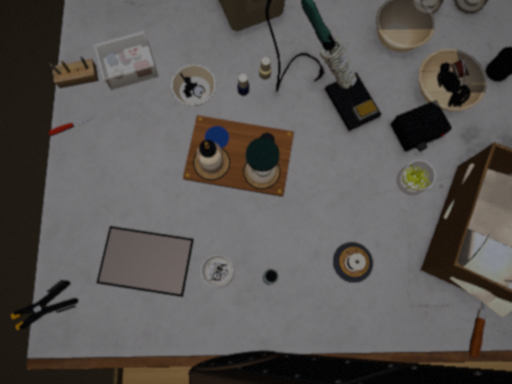

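View pics/side0.png

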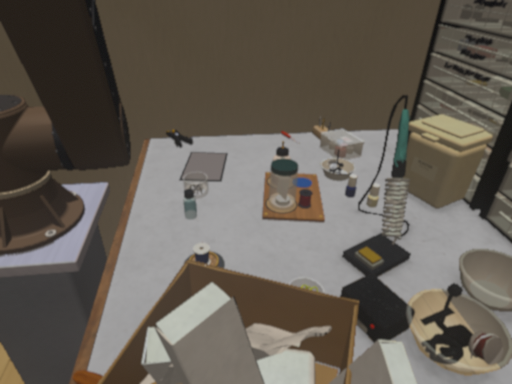

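The top view shows the stand at about (238,155), with the bottle front-left at (210,158) and the jar front-right at (263,163). The blue spot is at (217,135), and the red spool is behind the jar at (267,138). The mat is at (145,260) and the dish with the blue spool at (352,261). The finish bottle is at (270,276) and the pot at (218,270). The side view agrees, with the carton near the dish at the lower right.

```bash
cat > h.py <<'E'
from cell import *
import cv2,numpy as np
from scipy.spatial.transform import Rotation as Ro
def pose(name,s=None):
    c=get_calibration(name);K=c["camera_matrix"]
    if name=="wrist":
        T=np.eye(4);T[:3,:3]=Ro.from_euler("xyz",s["tcp_rot"]).as_matrix();T[:3,3]=s["eef_pos"]
        T=T@c["hand_eye"];return K,T[:3,:3],T[:3,3]
    return K,Ro.from_euler("xyz",c["orientation"]).as_matrix(),np.array(c["position"])
def ray(P,uv):
    K,R,t=P;u=np.atleast_2d(uv).astype(float)
    d=np.c_[(u[:,0]-K[0,2])/K[0,0],-(u[:,1]-K[1,2])/K[1,1],-np.ones(len(u))]
    return d@R.T
def onto(P,uv,z):
    d=ray(P,uv);return P[2]+d*((z-P[2][2])/d[:,2])[:,None]
def cloud(P,dep):
    v,u=np.mgrid[:dep.shape[0],:dep.shape[1]]
    X=P[2]+ray(P,np.c_[u.ravel(),v.ravel()])*dep.reshape(-1,1)
    X[dep.ravel()<=0]=np.nan
    return X.reshape(dep.shape+(3,))
def cross(P,a,Q,b):
    d=ray(P,a)[0];e=ray(Q,b)[0];m=np.linalg.lstsq(np.c_[d,-e],Q[2]-P[2],rcond=None)[0]
    p=P[2]+m[0]*d;q=Q[2]+m[1]*e;return (p+q)/2,np.linalg.norm(p-q)
def blob(mask,amin=20):
    n,l,s,c=cv2.connectedComponentsWithStats(mask.astype(np.uint8))
    return [(l==i,s[i],c[i]) for i in range(1,n) if s[i,4]>=amin]
def shot(name,fn):
    s=state();p,d=read_camera(name);np.savez(f"pics/{fn}.npz",p=p,d=d);cv2.imwrite(f"pics/{fn}.png",p[:,:,::-1]);return s,p,d,pose(name,s)
E
python3 - <<'E'
from h import *
P=pose("top");z=np.load("pics/top0.npz");p,d=z["p"],z["d"];X=cloud(P,d)
hsv=cv2.cvtColor(p,cv2.COLOR_RGB2HSV)
for u,v in [(210,148),(263,150),(217,133),(267,137),(145,260),(352,261),(188,170),(270,276),(218,262),(230,175),(372,261),(362,255),(100,210)]:
    print((u,v),p[v,u],hsv[v,u],X[v,u].round(1))
def win(m,u0,u1,v0,v1):
    w=np.zeros(m.shape,bool);w[v0:v1,u0:u1]=1;return m&w
H,S,V=[hsv[...,i].astype(int) for i in range(3)]
# quads
for nm,m,zz in (("stand",win((H<22)&(S>80)&(V>60),175,305,105,205),12),("mat",None,3)):
    if nm=="mat": m=win((V<100)&(p.max(2)>0),90,200,220,305)
    c=max(cv2.findContours(m.astype(np.uint8),cv2.RETR_EXTERNAL,cv2.CHAIN_APPROX_NONE)[0],key=cv2.contourArea)
    r=cv2.minAreaRect(c);b=cv2.boxPoints(r);W=onto(P,b,zz)
    print(nm,r,W[:,:2].round(1).tolist(),W.mean(0).round(1),np.linalg.norm(np.diff(W,axis=0),axis=1).round(1),[np.degrees(np.arctan2(*(W[(i+1)%4]-W[i])[[1,0]])).round(1) for i in range(4)])
def rep(nm,m,zz):
    c=max(cv2.findContours(m.astype(np.uint8),cv2.RETR_EXTERNAL,cv2.CHAIN_APPROX_NONE)[0],key=cv2.contourArea)
    e=cv2.fitEllipse(c) if len(c)>5 else None
    (cx,cy),r=cv2.minEnclosingCircle(c)
    print(nm,e,(cx,cy,r),onto(P,e[0],zz).round(1))
rep("dish",win((V<100),325,380,235,290),8)
rep("spoolblue",win((V>140)&(S<60),340,366,246,276),46)
rep("lid",win((H>70)&(H<100)&(V<90)&(S>60),240,285,130,175),113)
rep("spot",win((H>105)&(H<125)&(S>120),200,235,120,160),13.5)
E
```

```text
(210, 148) [10  5  8] [162 128  10] [622.2  82.5 113.4]
(263, 150) [10 25 23] [ 86 153  25] [613.1 -19.1 123.8]
(217, 133) [16 40 86] [110 208  86] [693.3  76.9  12.8]
(267, 137) [12 17 17] [90 75 17] [667.9 -30.9  50.5]
(145, 260) [101  93  89] [ 10  30 101] [419.7 224.4   3.9]
(352, 261) [137 134 129] [ 19  15 137] [ 408.1 -192.2   45.6]
(188, 170) [90 54 26] [ 13 181  90] [609.1 138.6  13.7]
(270, 276) [ 5  8 10] [102 128  10] [380.3 -28.9  72.2]
(218, 262) [124 122 124] [150   4 124] [413.3  74.1   5.3]
(230, 175) [89 55 30] [ 13 169  89] [596.9  48.6  13. ]
(372, 261) [60 60 61] [120   4  61] [ 410.9 -243.9    2.7]
(362, 255) [119 106  93] [ 15  56 119] [ 423.1 -222.8    7.9]
(100, 210) [115 114 115] [150   2 115] [526.7 325.3   1. ]
stand ((238.05813598632812, 154.99099731445312), (101.52771759033203, 65.32893371582031), 9.637537956237793) [[590.3, 150.1], [738.7, 129.4], [695.6, -91.7], [550.0, -62.8]] [643.7  31.3  12. ] [149.9 225.3 148.4] [np.float64(-7.9), np.float64(-101.0), np.float64(168.8), np.float64(79.3)]
mat ((144.56082153320312, 260.6148681640625), (90.51028442382812, 60.825408935546875), 8.972626686096191) [[373.7, 323.7], [497.1, 312.9], [464.6, 124.5], [343.1, 141.5]] [419.7 225.7   3. ] [123.9 191.1 122.7] [np.float64(-5.0), np.float64(-99.8), np.float64(172.1), np.float64(80.5)]
dish ((352.53436279296875, 261.9191589355469), (39.50886917114258, 42.01161575317383), 139.51510620117188) (352.32958984375, 261.8766784667969, 21.429479598999023) [[ 409.2 -202.2    8. ]]Traceback (most recent call last):
  File "<stdin>", line 21, in <module>
  File "<stdin>", line 19, in rep
TypeError: 'NoneType' object is not subscriptable
```

```bash
python3 - <<'E'
from h import *
P=pose("top");z=np.load("pics/top0.npz");p,d=z["p"],z["d"];X=cloud(P,d)
hsv=cv2.cvtColor(p,cv2.COLOR_RGB2HSV);H,S,V=[hsv[...,i].astype(int) for i in range(3)]
def win(m,u0,u1,v0,v1):
    w=np.zeros(m.shape,bool);w[v0:v1,u0:u1]=1;return m&w
def rep(nm,m,zz):
    c=max(cv2.findContours(m.astype(np.uint8),cv2.RETR_EXTERNAL,cv2.CHAIN_APPROX_NONE)[0],key=cv2.contourArea)
    W=onto(P,c[:,0],zz)[:,:2].astype(np.float32);(cx,cy),r=cv2.minEnclosingCircle(W);q=X[m];print(nm,"circle",round(cx,1),round(cy,1),round(r,1),"cloud z pct",np.nanpercentile(q[:,2],[10,50,90]).round(1),"n",m.sum())
Z=np.nan_to_num(X[...,2])
rep("lid",win((Z>117),240,285,125,175),125)
rep("bottle cap",win((Z>108),195,228,135,175),116)
rep("bottle body+",win((Z>85),195,228,135,175),102)
rep("spot",win((H>105)&(H<125)&(S>120),200,235,120,160),13.5)
rep("blue spool top",win(Z>36,335,370,240,280),46)
rep("dish rim",win((Z>4),325,380,235,290),8)
rep("brass",win((S>50)&(H<25)&(V>60),325,380,235,290),14)
rep("finish",win(Z>50,255,290,262,290),74)
rep("pot",win(Z>20,200,236,252,292),50)
c=(Z>60)&(np.arange(512)[None]>400)&(np.arange(384)[:,None]>130);q=X[c];print("carton",np.nanpercentile(q,[1,50,99],axis=0).round(0), q[np.nanargmax(q[:,1])].round(0))
S_=pose("side");zs=np.load("pics/side0.npz");Y=cloud(S_,zs["d"]);
w=Y[np.isfinite(Y[...,2])];b=(w[:,0]>150)&(w[:,0]<900)&(w[:,1]<-330)&(w[:,1]>-700);print("side carton z",np.percentile(w[b][:,2],[50,90,99,99.9]).round(0))
t=w[(w[:,2]>100)&(abs(w[:,1])<400)&(w[:,0]>300)&(w[:,0]<800)];print(np.percentile(t,[1,50,99],axis=0).round(0))
E
```

```text
lid circle 605.0 -18.0 33.1 cloud z pct [122.8 124.7 126.5] n 888
bottle cap circle 622.2 87.6 16.9 cloud z pct [110.6 113.1 117.2] n 222
bottle body+ circle 619.3 86.5 24.8 cloud z pct [ 87.3 109.1 114.9] n 434
spot circle 683.3 78.3 25.3 cloud z pct [11.6 13.6 16.2] n 335
blue spool top circle 407.2 -201.6 16.6 cloud z pct [44.1 45.8 48. ] n 213
dish rim circle 409.2 -202.4 41.3 cloud z pct [ 5.4  9.  45.7] n 1181
brass circle 410.0 -203.3 30.9 cloud z pct [ 6.9  9.7 14.7] n 460
finish circle 379.3 -29.8 13.8 cloud z pct [51.8 72.6 75.1] n 158
pot circle 392.6 72.4 32.9 cloud z pct [21.8 44.2 49.4] n 347
carton [[ 272. -497.   61.]
 [ 428. -423.  108.]
 [ 607. -127.  545.]] [ 271. -115.  508.]
side carton z [ 87. 209. 237. 240.]
[[ 369. -399.  100.]
 [ 462. -366.  123.]
 [ 798.   85.  149.]]
```

{"op": "arm_command", "data": {
  "rows": [
    [[0,0,-0.8,0,0,0,1],[0,0,-0.8,0,0,0,1],[0,0,-0.8,0,0,0,1],[0,0,-0.8,0,0,0,1]]
  ]
}}

```text
t: 0.43
eef_pos: [147.3, -607.0, 532.2]
tcp_rot: [3.131, 0.001, 0.238]
ft_force: [0.3, -0.1, 0.0]
opening: 0.997
grip_force: 0.0
```

{"op": "arm_command", "data": {
  "rows": [
    [[0.83,-0.67,0.14,0,0,0.064,1],[0.83,-0.67,0.14,0,0,0.064,1],[0.83,-0.67,0.14,0,0,0.064,1],[0.83,-0.67,0.14,0,0,0.064,1],[0.83,-0.67,0.14,0,0,0.064,1],[0.83,-0.67,0.14,0,0,0.064,1]]
  ]
}}

```text
t: 0.93
eef_pos: [245.6, -479.2, 503.7]
tcp_rot: [3.142, 0.0, -0.161]
ft_force: [-0.7, -0.4, 1.0]
opening: 0.997
grip_force: 0.0
```

{"op": "arm_command", "data": {
  "rows": [
    [[0.5,-0.94,0.14,0,0,0,1],[0.5,-0.94,0.14,0,0,0,1],[0.5,-0.94,0.14,0,0,0,1],[0.5,-0.94,0.14,0,0,0,1],[0.5,-0.94,0.14,0,0,0,1]]
  ]
}}

```text
t: 1.35
eef_pos: [343.6, -350.7, 482.0]
tcp_rot: [-3.14, 0.0, -0.161]
ft_force: [0.1, -0.0, 0.4]
opening: 1.003
grip_force: 0.0
```

{"op": "arm_command", "data": {
  "rows": [
    [[0.5,-0.94,0.14,0,0,0,1],[0.5,-0.94,0.14,0,0,0,1],[0.5,-0.94,0.14,0,0,0,1],[0.5,-0.94,0.14,0,0,0,1],[0.5,-0.94,0.14,0,0,0,1]]
  ]
}}

```text
t: 1.77
eef_pos: [441.0, -224.3, 460.8]
tcp_rot: [-3.14, 0.001, -0.161]
ft_force: [0.3, -0.5, 0.0]
opening: 0.997
grip_force: 0.0
```

{"op": "arm_command", "data": {
  "rows": [
    [[0.5,-0.94,0.14,0,0,0,1],[0.5,-0.94,0.14,0,0,0,1],[0.5,-0.94,0.14,0,0,0,1],[0.5,-0.94,0.14,0,0,0,1],[0.5,-0.94,0.14,0,0,0,1]]
  ]
}}

```text
t: 2.18
eef_pos: [538.4, -97.7, 439.5]
tcp_rot: [-3.141, 0.0, -0.161]
ft_force: [0.1, 0.1, -0.2]
opening: 0.999
grip_force: 0.0
```

{"op": "arm_command", "data": {
  "rows": [
    [[0.5,-0.94,0.14,0,0,0,1],[0.5,-0.94,0.14,0,0,0,1],[0.5,-0.94,0.14,0,0,0,1],[0.5,-0.94,0.14,0,0,0,1],[0.5,-0.94,0.14,0,0,0,1],[0.5,-0.94,0.14,0,0,0,1]]
  ]
}}

```text
t: 2.68
eef_pos: [633.8, 26.5, 418.5]
tcp_rot: [3.141, 0.001, -0.163]
ft_force: [-0.3, -0.0, -0.7]
opening: 1.001
grip_force: 0.0
```

```bash
python3 - <<'E'
from h import *
s,p,d,P=shot("wrist","w1");print(s["t"],s["eef_pos"],s["tcp_rot"],s["joints"])
E
```

```text
2.6833 [633.76299408  26.45130812 418.54669318] [ 3.14102288e+00  1.32041054e-03 -1.62790145e-01] [-6.23104399e-02  4.92031141e-01  1.51741466e+00 -4.79572903e-04
  1.13351780e+00  1.67147904e+00]
```

View pics/w1.png

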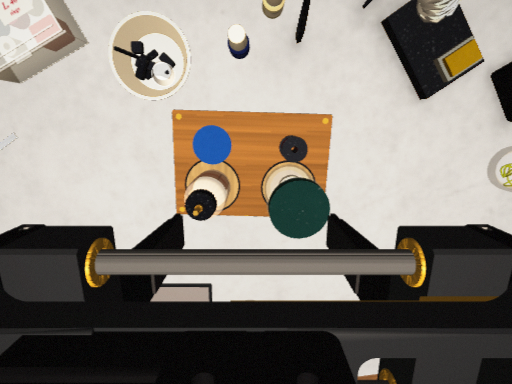

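The wrist view shows the blue spot at (212,145) and the red spool's top at (293,148). The lid is at (298,208), the bottle cap at (201,204), and the stand's corner screws are at (179,116), (325,121) and (182,209).

```bash
python3 - <<'E'
from h import *
s=dict(eef_pos=[633.76,26.45,418.55],tcp_rot=[3.14102,.00132,-.16279])
W=pose("wrist",s);T=pose("top")
z=np.load("pics/w1.npz");p,d=z["p"],z["d"];X=cloud(W,d);Z=np.nan_to_num(X[...,2])
hsv=cv2.cvtColor(p,cv2.COLOR_RGB2HSV);H,S,V=[hsv[...,i].astype(int) for i in range(3)]
def win(m,u0,u1,v0,v1):
    w=np.zeros(m.shape,bool);w[v0:v1,u0:u1]=1;return m&w
def rep(nm,m,zz):
    c=max(cv2.findContours(m.astype(np.uint8),cv2.RETR_EXTERNAL,cv2.CHAIN_APPROX_NONE)[0],key=cv2.contourArea)
    w=onto(W,c[:,0],zz)[:,:2].astype(np.float32);(cx,cy),r=cv2.minEnclosingCircle(w);q=X[m];e=cv2.fitEllipse(c)[0]
    print(nm,"circle",round(cx,1),round(cy,1),round(r,1),"z",np.nanpercentile(q[:,2],[10,50,90]).round(1),"px",np.round(e,1));return e
spot=rep("spot",win((H>105)&(H<125)&(S>120),190,235,120,170),13.5)
lid=rep("lid",win((H>65)&(H<100)&(S>60)&(Z>105),262,335,170,245),125)
red=rep("red top",win((V<70)&(Z>30)&(Z<70),275,312,132,164),50)
cap=rep("cap",win((V<60)&(Z>90),180,220,184,225),116)
for nm,u in (("stand front-left",(182,209)),("rl",(179,116)),("rr",(325,121))):
    print(nm,onto(W,u,12).round(1))
m=win((H<22)&(S>120)&(V>60),165,340,100,214)
c=max(cv2.findContours(m.astype(np.uint8),cv2.RETR_EXTERNAL,cv2.CHAIN_APPROX_NONE)[0],key=cv2.contourArea)
b=cv2.boxPoints(cv2.minAreaRect(c));print(onto(W,b,12).round(1).tolist())
# heights by two views: top-view pixel of same centres
zt=np.load("pics/top0.npz");Xt=cloud(T,zt["d"]);Zt=np.nan_to_num(Xt[...,2]);ht=cv2.cvtColor(zt["p"],cv2.COLOR_RGB2HSV)
def cen(m,u0,u1,v0,v1):
    w=win(m,u0,u1,v0,v1);c=max(cv2.findContours(w.astype(np.uint8),0,1)[0],key=cv2.contourArea);return cv2.fitEllipse(c)[0]
print("lid two-view",cross(W,lid,T,cen(Zt>117,240,285,125,175)))
print("spot two-view",cross(W,spot,T,cen((ht[...,0]>105)&(ht[...,0]<125)&(ht[...,1]>120),200,235,120,160)))
print("cap two-view",cross(W,cap,T,cen(Zt>108,195,228,135,175)))
E
```

```text
spot circle 681.3 78.0 27.0 z [13.9 15.  16. ] px [211.5 144.4]
lid circle 607.1 -17.5 33.0 z [125.1 126.2 127.1] px [298.6 208.1]
red top circle 661.1 -29.4 16.5 z [50.1 51.2 52.3] px [293.7 148.8]
cap circle 625.7 86.2 17.7 z [110.7 114.4 116. ] px [200.5 204.5]
stand front-left [[596.1 141.1  12. ]]
rl [[726.7 114.9  12. ]]
rr [[687.7 -81.3  12. ]]
[[735.9, 122.5, 12.0], [700.8, -90.8, 12.0], [553.9, -76.9, 12.0], [592.4, 157.2, 12.0]]
lid two-view (array([606.35273316, -17.69920339, 121.07860566]), np.float64(0.00037375051389780745))
spot two-view (array([682.42999061,  76.38817564,  23.69527545]), np.float64(0.7264983527765222))
cap two-view (array([624.33887087,  87.93464704, 109.82222987]), np.float64(0.48809059336702404))
```

{"op": "arm_command", "data": {
  "rows": [
    [[-0.13,0.32,0,0,0,0,1],[-0.13,0.32,0,0,0,0,1],[-0.13,0.32,0.2,0,0,0,1],[-0.13,0.32,0.4,0,0,0,1],[-0.13,0.32,0.6,0,0,0,1],[-0.13,0.32,0.8,0,0,0,1],[-0.13,0.32,0.95,0,0,0,1],[-0.13,0.32,0.95,0,0,0,1]]
  ]
}}

```text
t: 3.4
eef_pos: [604.5, -19.2, 273.7]
tcp_rot: [3.141, 0.006, -0.166]
ft_force: [-0.7, 0.5, -0.3]
opening: 1.001
grip_force: 0.0
```

{"op": "arm_command", "data": {
  "rows": [
    [[0,0,0.1,0,0,0,1],[0,0,0.1,0,0,0,1],[0,0,0.1,0,0,0,-1],[0,0,0.1,0,0,0,-1],[0,0,0.1,0,0,0,-1],[0,0,0.1,0,0,0,-1],[0,0,0.1,0,0,0,-1],[0,0,0.1,0,0,0,-1]]
  ]
}}

```text
t: 4.07
eef_pos: [605.8, -17.2, 263.0]
tcp_rot: [3.142, -0.001, -0.164]
ft_force: [-1.0, 1.6, 6.0]
opening: 0.704
grip_force: 30.0
```

```bash
python3 - <<'E'
from h import *
s,p,d,P=shot("wrist","w2");print(s["t"],s["eef_pos"],s["tcp_rot"],s["opening"],s["grip_force"],s["ft_force"])
E
```

```text
4.0667 [605.81584591 -17.16172039 262.96638691] [ 3.14157954e+00 -1.17859504e-03 -1.64163432e-01] 0.7036128785149929 30.001033523169554 [-0.96062702  1.57735756  6.01159668]
```

View pics/w2.png

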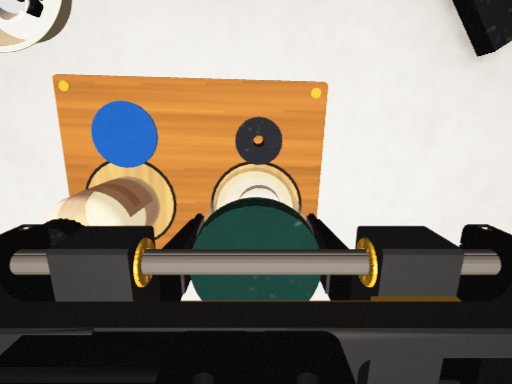

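Jar gripped (30 N, opening 67 mm). The view shows the lid between the pads and the bottle and red spool undisturbed. Next it goes to the mat.

{"op": "arm_command", "data": {
  "rows": [
    [[0,0,-0.1,0,0,0,-1],[0,0,-0.25,0,0,0,-1],[0,0,-0.45,0,0,0,-1],[0,0,-0.6,0,0,0,-1],[0,0,-0.67,0,0,0,-1],[0,0,-0.67,0,0,0,-1]]
  ]
}}

```text
t: 4.62
eef_pos: [605.7, -17.2, 364.7]
tcp_rot: [3.142, -0.003, -0.164]
ft_force: [-0.4, 0.1, -3.7]
opening: 0.704
grip_force: 30.0
```

{"op": "arm_command", "data": {
  "rows": [
    [[-0.07,-0.05,0,0,0,0,-1],[-0.22,-0.16,0,0,0,0,-1],[-0.4,-0.29,0,0,0,0,-1],[-0.57,-0.41,0,0,0,0,-1],[-0.74,-0.54,0,0,0,0,-1]]
  ]
}}

```text
t: 5.03
eef_pos: [507.4, 81.8, 360.7]
tcp_rot: [3.141, 0.004, -0.165]
ft_force: [0.4, 0.9, -2.6]
opening: 0.707
grip_force: 30.0
```

{"op": "arm_command", "data": {
  "rows": [
    [[-0.18,-0.13,0,0,0,0,-1],[-0.36,-0.26,0,0,0,0,-1],[-0.52,-0.38,0,0,0,0,-1],[-0.66,-0.48,0,0,0,0,-1],[-0.74,-0.54,0,0,0,0,-1],[-0.74,-0.54,0,0,0,0,-1],[-0.74,-0.54,0,0,0,0,-1]]
  ]
}}

```text
t: 5.62
eef_pos: [412.4, 179.3, 361.7]
tcp_rot: [3.141, 0.002, -0.163]
ft_force: [-0.8, 0.2, -3.3]
opening: 0.71
grip_force: 30.0
```

```bash
python3 - <<'E'
from h import *
T=pose("top")
s,p,d,P=shot("side","s3");s,p,d,P=shot("top","t3");print(s["t"],s["eef_pos"],s["tcp_rot"],s["opening"],s["grip_force"],s["ft_force"])
E
```

```text
5.6667 [413.0770232  178.88598869 361.86890226] [ 3.14086589e+00  1.14585734e-03 -1.63520872e-01] 0.7055321889366447 29.999520428864344 [ 0.75411178 -0.53177012 -3.05918493]
```

View pics/s3.png

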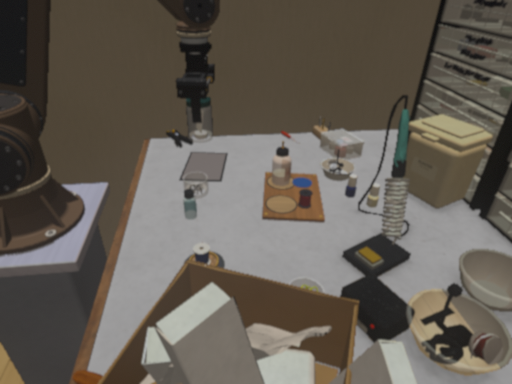

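Jar held upright over the mat (200,125 in the side view). Lowering and releasing it.

{"op": "arm_command", "data": {
  "rows": [
    [[0,0,0.1,0,0,0,-1],[0,0,0.25,0,0,0,-1],[0,0,0.42,0,0,0,-1],[0,0,0.56,0,0,0,-1],[0,0,0.65,0,0,0,-1],[0,0,0.7,0,0,0,-1],[0,0,0.713,0,0,0,-1],[0,0,0.713,0,0,0,-1]]
  ]
}}

```text
t: 6.38
eef_pos: [413.6, 178.5, 255.4]
tcp_rot: [3.141, 0.001, -0.165]
ft_force: [0.5, -0.3, -1.8]
opening: 0.706
grip_force: 30.0
```

{"op": "arm_command", "data": {
  "rows": [
    [[0,0,0,0,0,0,1],[0,0,0,0,0,0,1],[0,0,0,0,0,0,1],[0,0,0,0,0,0,1],[0,0,-0.1,0,0,0,1],[0,0,-0.3,0,0,0,1],[0,0,-0.6,0,0,0,1],[0,0,-0.85,0,0,0,1],[0,0,-0.85,0,0,0,1]]
  ]
}}

```text
t: 7.13
eef_pos: [413.5, 179.1, 389.9]
tcp_rot: [-3.137, -0.01, -0.164]
ft_force: [1.1, 1.0, 0.9]
opening: 1.001
grip_force: 0.0
```

```bash
python3 - <<'E'
from h import *
s,p,d,P=shot("wrist","w4");print(s["t"],s["eef_pos"],s["tcp_rot"],s["opening"],s["ft_force"])
E
```

```text
7.1333 [413.52292555 179.14125521 389.89258102] [-3.13734006 -0.00966158 -0.16392469] 1.0012619670695473 [1.14970455 0.99593097 0.92551631]
```

View pics/w4.png

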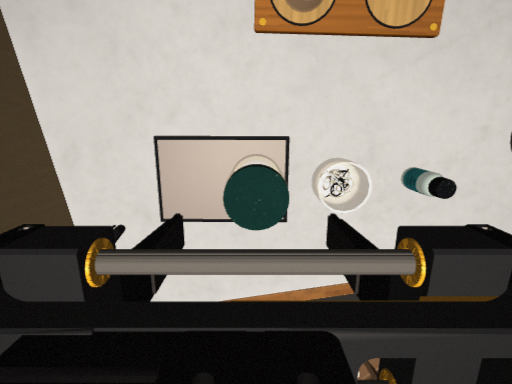

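The jar stands on the mat (lid at 256,197). The mat's corners are at about (155,137), (289,137), (287,221) and (161,221). The pot and finish bottle are untouched.

```bash
python3 - <<'E'
from h import *
s=dict(eef_pos=[413.5,179.1,389.9],tcp_rot=[3.1416,0,-.164]);W=pose("wrist",s)
m=onto(W,[(155,137),(289,137),(287,221),(161,221)],3);print(m.round(1).tolist(),m.mean(0))
z=np.load("pics/w4.npz");p=z["p"];h=cv2.cvtColor(p,cv2.COLOR_RGB2HSV).astype(int);X=cloud(W,z["d"])
k=((h[...,0]>65)&(h[...,0]<100)&(h[...,1]>60)&(np.nan_to_num(X[...,2])>90)).astype(np.uint8);k[:, 330:]=0
c=max(cv2.findContours(k,0,1)[0],key=cv2.contourArea);print(cv2.minEnclosingCircle(onto(W,c[:,0],116)[:,:2].astype(np.float32)),np.median(X[k>0][:,2]))
E
```

```text
[[484.9, 300.0, 3.0], [456.0, 125.3, 3.0], [339.8, 143.7, 3.0], [369.2, 321.1, 3.0]] [412.47949348 222.52667921   3.        ]
((411.3115234375, 177.57896423339844), 32.461341857910156) 117.5160526655472
```

{"op": "arm_command", "data": {
  "rows": [
    [[0.25,0.06,0,0,0,0,1],[0.5,0.13,0,0,0,0,1],[0.74,0.19,0,0,0,0,1],[0.74,0.19,0,0,0,0,1]]
  ]
}}

```text
t: 7.52
eef_pos: [522.3, 130.5, 382.3]
tcp_rot: [3.142, -0.002, -0.167]
ft_force: [-0.9, 0.7, 0.1]
opening: 0.997
grip_force: 0.0
```

{"op": "arm_command", "data": {
  "rows": [
    [[0.25,0.06,0,0,0,0,1],[0.5,0.13,0,0,0,0,1],[0.74,0.19,0,0,0,0,1],[0.74,0.19,0,0,0,0,1],[0.74,0.19,0,0,0,0,1],[0.74,0.19,0,0,0,0,1]]
  ]
}}

```text
t: 8.02
eef_pos: [622.3, 86.5, 382.2]
tcp_rot: [3.141, 0.002, -0.164]
ft_force: [-0.2, 0.2, -0.2]
opening: 0.999
grip_force: 0.0
```

```bash
python3 - <<'E'
from h import *
s,p,d,P=shot("wrist","w5");print(s["t"],s["eef_pos"],s["tcp_rot"])
X=cloud(P,d);Z=np.nan_to_num(X[...,2])
q=X[(Z>105)&(Z<160)&(abs(X[...,0]-624)<40)&(abs(X[...,1]-87)<40)];print(len(q),np.nanmean(q,0),np.nanmin(q,0),np.nanmax(q,0))
E
```

```text
8.0167 [622.26476466  86.51549003 382.15979349] [ 3.14117603e+00  2.14378908e-03 -1.64476963e-01]
962 [625.40048679  88.52273731 115.25445401] [607.77768898  72.06865765 105.06193966] [640.34230493 105.38646513 136.72478351]
```

View pics/w5.png

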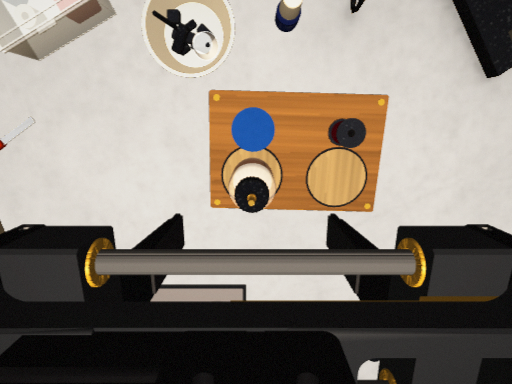

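The bottle's cap is at (252,194), centred under the gripper; the disc at (337,177) is empty and the red spool is at (348,132). Descending to grip the bottle.

{"op": "arm_command", "data": {
  "rows": [
    [[0.012,-0.012,0.2,0,0,0,1],[0.012,-0.012,0.4,0,0,0,1],[0.012,-0.012,0.6,0,0,0,1],[0.012,-0.012,0.75,0,0,0,1],[0.012,-0.012,0.83,0,0,0,1],[0.012,-0.012,0.83,0,0,0,1],[0.012,-0.012,0.83,0,0,0,1]]
  ]
}}

```text
t: 8.65
eef_pos: [624.8, 88.2, 259.4]
tcp_rot: [3.141, -0.0, -0.164]
ft_force: [0.5, -0.5, -0.2]
opening: 0.998
grip_force: 0.0
```

{"op": "arm_command", "data": {
  "rows": [
    [[0,0,0,0,0,0,-1],[0,0,0,0,0,0,-1],[0,0,0,0,0,0,-1],[0,0,0,0,0,0,-1],[0,0,0,0,0,0,-1],[0,0,0,0,0,0,-1],[0,0,0,0,0,0,-1],[0,0,0,0,0,0,-1]]
  ]
}}

```text
t: 9.32
eef_pos: [625.0, 87.8, 258.8]
tcp_rot: [3.142, -0.0, -0.164]
ft_force: [-0.5, 0.8, 1.0]
opening: 0.534
grip_force: 29.9
```

{"op": "arm_command", "data": {
  "rows": [
    [[0,0,-0.1,0,0,0,-1],[0,0,-0.25,0,0,0,-1],[0,0,-0.45,0,0,0,-1],[0,0,-0.65,0,0,0,-1],[0,0,-0.8,0,0,0,-1],[0,0,-0.87,0,0,0,-1],[0,0,-0.87,0,0,0,-1]]
  ]
}}

```text
t: 9.9
eef_pos: [625.0, 87.8, 391.3]
tcp_rot: [-3.141, -0.004, -0.164]
ft_force: [-0.9, 0.7, -1.2]
opening: 0.532
grip_force: 29.9
```

```bash
python3 - <<'E'
from h import *
s,p,d,P=shot("wrist","w6");print(s["t"],s["eef_pos"],s["tcp_rot"],s["opening"],s["ft_force"])
E
```

```text
9.9 [624.96730343  87.83830617 391.31299681] [-3.14096926 -0.00352515 -0.16432553] 0.5319731821002394 [-0.93443909  0.65960963 -1.19756527]
```

View pics/w6.png

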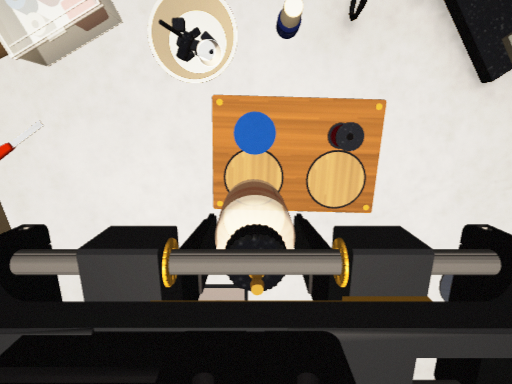

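Bottle lifted upright in the grip at (255,240). Both front discs are free. Carrying it to the mat's left half.

{"op": "arm_command", "data": {
  "rows": [
    [[-0.08,-0.05,0,0,0,0,-1],[-0.24,-0.16,0,0,0,0,-1],[-0.42,-0.28,0,0,0,0,-1],[-0.6,-0.39,0,0,0,0,-1],[-0.76,-0.49,0,0,0,0,-1]]
  ]
}}

```text
t: 10.37
eef_pos: [522.4, 180.1, 387.2]
tcp_rot: [3.14, 0.004, -0.164]
ft_force: [0.5, 0.5, -1.8]
opening: 0.532
grip_force: 29.9
```

{"op": "arm_command", "data": {
  "rows": [
    [[-0.18,-0.12,0,0,0,0,-1],[-0.36,-0.24,0,0,0,0,-1],[-0.52,-0.34,0,0,0,0,-1],[-0.66,-0.43,0,0,0,0,-1],[-0.74,-0.48,0,0,0,0,-1],[-0.76,-0.49,0,0,0,0,-1],[-0.76,-0.49,0,0,0,0,-1]]
  ]
}}

```text
t: 10.95
eef_pos: [423.1, 270.7, 388.1]
tcp_rot: [3.14, 0.002, -0.163]
ft_force: [0.0, 0.2, -0.7]
opening: 0.533
grip_force: 29.9
```

{"op": "arm_command", "data": {
  "rows": [
    [[0,0,0.1,0,0,0,-1],[0,0,0.25,0,0,0,-1],[0,0,0.42,0,0,0,-1],[0,0,0.6,0,0,0,-1],[0,0,0.75,0,0,0,-1],[0,0,0.86,0,0,0,-1],[0,0,0.91,0,0,0,-1],[0,0,0.92,0,0,0,-1],[0,0,0.92,0,0,0,-1]]
  ]
}}

```text
t: 11.7
eef_pos: [424.5, 269.8, 251.0]
tcp_rot: [3.141, 0.001, -0.165]
ft_force: [-0.6, -0.3, -1.2]
opening: 0.529
grip_force: 30.0
```

{"op": "arm_command", "data": {
  "rows": [
    [[0,0,0,0,0,0,0.5],[0,0,0,0,0,0,0.5],[0,0,0,0,0,0,0.5],[0,0,-0.1,0,0,0,0.5],[0,0,-0.3,0,0,0,0.5],[0,0,-0.5,0,0,0,0.5],[0,0,-0.7,0,0,0,0.5],[0,0,-0.87,0,0,0,0.5],[0,0,-0.87,0,0,0,0.5]]
  ]
}}

```text
t: 12.45
eef_pos: [424.2, 270.3, 386.9]
tcp_rot: [-3.137, -0.007, -0.164]
ft_force: [-0.1, 0.6, -0.3]
opening: 0.755
grip_force: 0.0
```

```bash
python3 - <<'E'
from h import *
s,p,d,P=shot("wrist","w7");print(s["t"],s["eef_pos"],s["tcp_rot"],s["opening"],s["ft_force"])
X=cloud(P,d);Z=np.nan_to_num(X[...,2])
for c,z in (((424,271),85),((412,178),105)):
    q=X[(Z>z)&(Z<140)&(abs(X[...,0]-c[0])<45)&(abs(X[...,1]-c[1])<42)];print(len(q),((np.nanmin(q,0)+np.nanmax(q,0))/2).round(1),np.percentile(q[:,2],[50,99]))
E
```

```text
12.45 [424.15552347 270.31467585 386.93010018] [-3.13691346 -0.00704968 -0.1640176 ] 0.7548353934932236 [-0.14372766  0.60957516 -0.30132631]
960 [423.7 270.8 106.6] [105.3336893  126.39394667]
3675 [413.8 178.9 112.3] [117.12743887 118.87270573]
```

View pics/w7.png

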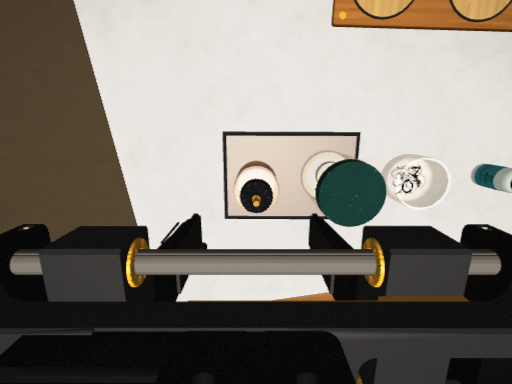

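Both are upright on the mat: bottle at (256,195), and the jar's foot at (328,177), inside the edge. Next, to the dish.

{"op": "arm_command", "data": {
  "rows": [
    [[0.03,0.25,0,0,0,0,1],[0.06,0.5,0,0,0,0,1],[0.1,0.78,0,0,0,0,1],[0.1,0.78,0,0,0,0,1]]
  ]
}}

```text
t: 12.83
eef_pos: [419.1, 147.8, 381.1]
tcp_rot: [3.14, 0.002, -0.168]
ft_force: [-0.3, 0.8, -0.8]
opening: 0.963
grip_force: 0.0
```

{"op": "arm_command", "data": {
  "rows": [
    [[0.03,0.25,0,0,0,0,1],[0.06,0.5,0,0,0,0,1],[0.1,0.78,0,0,0,0,1],[0.1,0.78,0,0,0,0,1]]
  ]
}}

```text
t: 13.17
eef_pos: [415.1, 29.7, 381.2]
tcp_rot: [3.141, 0.001, -0.169]
ft_force: [-0.3, 0.0, 0.0]
opening: 1.0
grip_force: 0.0
```

{"op": "arm_command", "data": {
  "rows": [
    [[0.03,0.25,0,0,0,0,1],[0.06,0.5,0,0,0,0,1],[0.1,0.78,0,0,0,0,1],[0.1,0.78,0,0,0,0,1]]
  ]
}}

```text
t: 13.5
eef_pos: [411.1, -88.3, 381.3]
tcp_rot: [3.141, -0.0, -0.169]
ft_force: [0.0, 0.7, -0.3]
opening: 1.002
grip_force: 0.0
```

{"op": "arm_command", "data": {
  "rows": [
    [[0.03,0.25,0,0,0,0,1],[0.06,0.5,0,0,0,0,1],[0.1,0.78,0,0,0,0,1],[0.1,0.78,0,0,0,0,1],[0.1,0.78,0,0,0,0,1],[0.1,0.78,0,0,0,0,1]]
  ]
}}

```text
t: 14.0
eef_pos: [406.6, -200.8, 381.2]
tcp_rot: [-3.141, 0.001, -0.165]
ft_force: [1.1, 1.0, -0.4]
opening: 1.001
grip_force: 0.0
```

```bash
python3 - <<'E'
from h import *
s,p,d,P=shot("wrist","w8");print(s["t"],s["eef_pos"],s["tcp_rot"])
X=cloud(P,d);Z=np.nan_to_num(X[...,2]);near=np.hypot(X[...,0]-408,X[...,1]+202)
def cen(m,zz):
    c=max(cv2.findContours(m.astype(np.uint8),0,1)[0],key=cv2.contourArea);w=onto(P,c[:,0],zz)[:,:2].astype(np.float32);print(cv2.minEnclosingCircle(w),np.percentile(X[m][:,2],[10,50,90]))
cen((near<25)&(Z>38)&(Z<60),46);cen((near<50)&(Z>4)&(Z<18),8)
w=X[(Z>100)&(X[...,1]<-280)&(X[...,0]>280)];print("carton maxy",len(w),w[:,1].max() if len(w) else 0, w[:,2].max() if len(w) else 0)
E
```

```text
14.0 [ 406.6091267  -200.78876001  381.19859498] [-3.14090466e+00  1.18152108e-03 -1.64961517e-01]
((405.7821350097656, -201.22946166992188), 16.53388786315918) [46.41953885 47.4116892  48.40560331]
((409.2342834472656, -203.18519592285156), 41.27312469482422) [ 5.83196178  9.31081836 14.85488322]
carton maxy 11807 -280.05160504144277 290.6027542688537
```

View pics/w8.png

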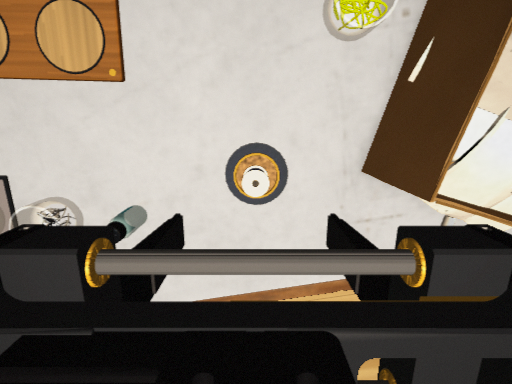

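The dish is centred at (256,174), with the blue spool at (256,181). The carton's nearest corner (362,170) is well clear. Descending onto the spool.

{"op": "arm_command", "data": {
  "rows": [
    [[0,0.005,0.25,0,0,0,1],[0,0.005,0.5,0,0,0,1],[0,0.005,0.75,0,0,0,1],[0,0.005,0.75,0,0,0,1]]
  ]
}}

```text
t: 14.38
eef_pos: [406.0, -200.2, 264.5]
tcp_rot: [-3.138, 0.008, -0.162]
ft_force: [0.3, -0.0, -1.1]
opening: 0.997
grip_force: 0.0
```

{"op": "arm_command", "data": {
  "rows": [
    [[0,0,0.15,0,0,0,1],[0,0,0.28,0,0,0,1],[0,0,0.37,0,0,0,1],[0,0,0.4,0,0,0,1],[0,0,0.4,0,0,0,1],[0,0,0.4,0,0,0,1]]
  ]
}}

```text
t: 14.88
eef_pos: [407.0, -201.8, 210.5]
tcp_rot: [3.141, -0.001, -0.163]
ft_force: [0.2, -0.1, 0.6]
opening: 1.004
grip_force: 0.0
```

{"op": "arm_command", "data": {
  "rows": [
    [[0,0,0,0,0,0,-1],[0,0,0,0,0,0,-1],[0,0,0,0,0,0,-1],[0,0,0,0,0,0,-1],[0,0,0,0,0,0,-1],[0,0,0,0,0,0,-1],[0,0,0,0,0,0,-1],[0,0,0,0,0,0,-1],[0,0,0,0,0,0,-1]]
  ]
}}

```text
t: 15.63
eef_pos: [406.6, -202.1, 209.2]
tcp_rot: [3.142, 0.0, -0.164]
ft_force: [-0.2, 0.0, -0.3]
opening: 0.423
grip_force: 0.0
```

{"op": "arm_command", "data": {
  "rows": [
    [[0,0,-0.1,0,0,0,-1],[0,0,-0.25,0,0,0,-1],[0,0,-0.45,0,0,0,-1],[0,0,-0.7,0,0,0,-1],[0,0,-0.9,0,0,0,-1],[0,0,-0.9,0,0,0,-1],[0,0,-0.9,0,0,0,-1]]
  ]
}}

```text
t: 16.22
eef_pos: [406.5, -202.0, 345.4]
tcp_rot: [3.14, -0.003, -0.164]
ft_force: [0.2, 0.5, -1.1]
opening: 0.333
grip_force: 30.0
```

```bash
python3 - <<'E'
from h import *
s,p,d,P=shot("wrist","w9");print(s["t"],s["eef_pos"],s["tcp_rot"],s["opening"])
E
```

```text
16.2167 [ 406.46163034 -201.98922336  345.42642629] [ 3.14006656e+00 -3.01615172e-03 -1.64226470e-01] 0.33272063177898914
```

View pics/w9.png

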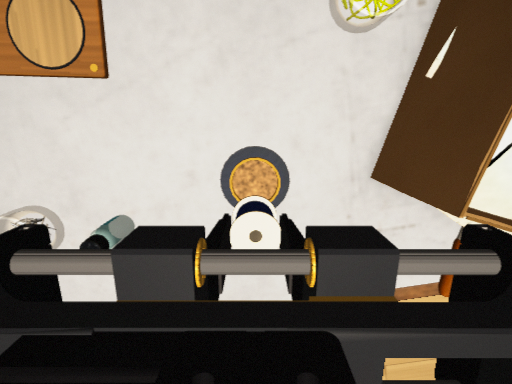

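The blue spool is held at (255,230), but the fingers finished closing only as the lift began. I'll measure how it sits in the grip.

```bash
python3 - <<'E'
from h import *
s,p,d,P=shot("wrist","w10");print(s["eef_pos"],s["tcp_rot"],s["opening"],s["grip_force"])
X=cloud(P,d);g=p.min(2)
m=np.zeros(g.shape,bool);m[190:248,225:288]=1;m&=(g>120)&(p.max(2).astype(int)-g<40)
q=X[m];t=np.array(s["eef_pos"]);print(len(q))
R=Ro.from_euler("xyz",s["tcp_rot"]).as_matrix();L=(q-t)@R;print(np.nanpercentile(L,[2,25,50,75,98],axis=0).round(1))
top=L[abs(L[:,2]-np.nanpercentile(L[:,2],25))<4];A=np.c_[top[:,:2],np.ones(len(top))];print("plane",np.linalg.lstsq(A,top[:,2],rcond=None)[0], (top.min(0)+top.max(0))/2,top.max(0)-top.min(0))
cv2.imwrite("pics/w10c.png",cv2.resize(p[170:330,180:340,::-1],None,fx=4,fy=3.5,interpolation=2))
E
```

```text
[ 406.32391648 -201.94535975  344.1838927 ] [ 3.14127221e+00 -5.40456260e-04 -1.64366616e-01] 0.33151812996097385 29.99352555780206
2067
[[-42.2 -33.3 176.8]
 [ -5.3  -7.5 177.7]
 [  2.7   1.9 178.3]
 [  8.8  11.2 212.6]
 [ 15.   39.4 343.4]]
plane [-1.07237725e-02  1.76718895e-02  1.77982698e+02] [  3.31939558   1.16875686 178.42128874] [25.46235923 31.51491622  6.29831002]
```

View pics/w10c.png

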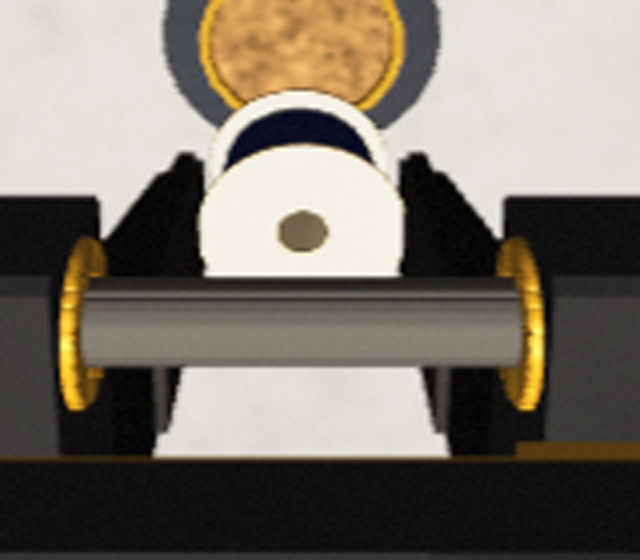

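The crop shows the spool upright (tilt about 1°), held by its upper 11 mm, with its underside about 217 mm ahead of the TCP. I'll allow for that when placing it on the blue spot.

{"op": "arm_command", "data": {
  "rows": [
    [[0.06,-0.08,0,0,0,0,-1],[0.17,-0.24,0,0,0,0,-1],[0.28,-0.4,0,0,0,0,-1],[0.39,-0.56,0,0,0,0,-1],[0.5,-0.71,0,0,0,0,-1]]
  ]
}}

```text
t: 16.73
eef_pos: [498.8, -108.2, 342.4]
tcp_rot: [-3.141, 0.003, -0.165]
ft_force: [0.2, -0.9, -0.1]
opening: 0.334
grip_force: 30.0
```

{"op": "arm_command", "data": {
  "rows": [
    [[0.12,-0.17,0,0,0,0,-1],[0.25,-0.35,0,0,0,0,-1],[0.37,-0.53,0,0,0,0,-1],[0.5,-0.71,0,0,0,0,-1]]
  ]
}}

```text
t: 17.07
eef_pos: [590.2, -15.1, 342.1]
tcp_rot: [3.141, 0.003, -0.164]
ft_force: [-0.3, -1.3, 1.0]
opening: 0.328
grip_force: 30.0
```

{"op": "arm_command", "data": {
  "rows": [
    [[0.12,-0.17,0,0,0,0,-1],[0.25,-0.35,0,0,0,0,-1],[0.36,-0.52,0,0,0,0,-1],[0.45,-0.65,0,0,0,0,-1],[0.5,-0.71,0,0,0,0,-1],[0.5,-0.71,0,0,0,0,-1],[0.5,-0.71,0,0,0,0,-1]]
  ]
}}

```text
t: 17.65
eef_pos: [680.7, 76.5, 341.8]
tcp_rot: [3.141, 0.003, -0.164]
ft_force: [0.3, 0.8, -0.1]
opening: 0.331
grip_force: 30.0
```

{"op": "arm_command", "data": {
  "rows": [
    [[0,0,0.1,0,0,0,-1],[0,0,0.25,0,0,0,-1],[0,0,0.4,0,0,0,-1],[0,0,0.5,0,0,0,-1],[0,0,0.5,0,0,0,-1],[0,0,0.5,0,0,0,-1]]
  ]
}}

```text
t: 18.15
eef_pos: [680.4, 75.4, 268.5]
tcp_rot: [3.141, 0.002, -0.165]
ft_force: [-0.5, 0.3, 0.7]
opening: 0.334
grip_force: 30.0
```

```bash
python3 - <<'E'
from h import *
s,p,d,P=shot("wrist","w11");t=np.array(s["eef_pos"]);print(s["t"],t,s["tcp_rot"],s["opening"],s["grip_force"])
X=cloud(P,d);R=Ro.from_euler("xyz",s["tcp_rot"]).as_matrix()
h=cv2.cvtColor(p,cv2.COLOR_RGB2HSV).astype(int)
m=(h[...,0]>105)&(h[...,0]<125)&(h[...,1]>150)&(h[...,2]>90);ys,xs=np.nonzero(m);print("blue px",m.sum(),xs.min(),xs.max(),ys.min(),ys.max())
w=onto(P,np.c_[xs,ys],13.5);print("spot left/right/rear in tool:",((w-t)@R).min(0).round(1),((w-t)@R).max(0).round(1))
g=p.min(2);k=np.zeros(g.shape,bool);k[190:248,225:288]=1;L=(X[k&(g>120)]-t)@R;L=L[abs(L[:,2]-178)<8];print("spool top tool",np.percentile(L,[2,50,98],axis=0).round(1))
E
```

```text
18.15 [680.40046509  75.4111195  268.45105492] [ 3.14102057e+00  2.29430124e-03 -1.65239339e-01] 0.3339603605536192 29.993654097779654
blue px 1512 221 279 171 222
spot left/right/rear in tool: [-19.5 -29.3 254.9] [ 27.8  22.9 255. ]
spool top tool [[ -7.6 -13.6 176.8]
 [  3.6   1.3 178. ]
 [ 15.   16.3 179.4]]
```

View pics/w11.png

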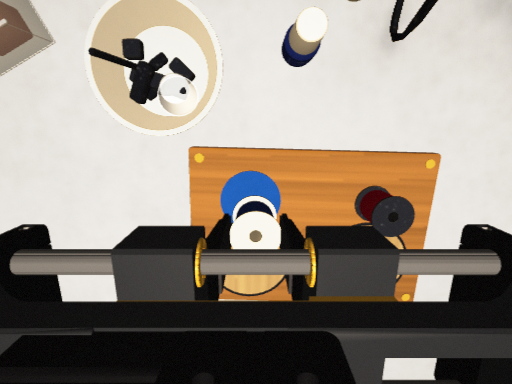

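The spool is above the spot; the spot's centre lies about 2 mm rearward and 4 mm left of it. Nudging, lowering and releasing.

{"op": "arm_command", "data": {
  "rows": [
    [[0.013,-0.027,0.06,0,0,0,-1],[0.013,-0.027,0.14,0,0,0,-1],[0.013,-0.027,0.2,0,0,0,-1],[0.013,-0.027,0.235,0,0,0,-1],[0.013,-0.027,0.247,0,0,0,-1],[0.013,-0.027,0.247,0,0,0,-1],[0.013,-0.027,0.247,0,0,0,-1]]
  ]
}}

```text
t: 18.78
eef_pos: [683.4, 79.9, 232.1]
tcp_rot: [3.142, -0.0, -0.164]
ft_force: [0.3, -0.4, -0.5]
opening: 0.329
grip_force: 30.0
```

```bash
python3 - <<'E'
from h import *
s,p,d,P=shot("wrist","w12");t=np.array(s["eef_pos"]);print(s["t"],t,s["tcp_rot"],s["ft_force"])
X=cloud(P,d);R=Ro.from_euler("xyz",s["tcp_rot"]).as_matrix()
g=p.min(2);k=np.zeros(g.shape,bool);k[190:248,225:288]=1;L=(X[k&(g>120)]-t)@R;L=L[abs(L[:,2]-178)<8];print("spool top tool",np.percentile(L,[2,50,98],axis=0).round(1))
E
```

```text
18.7833 [683.43911305  79.94143427 232.14511765] [ 3.14150076e+00 -3.78006636e-06 -1.64338129e-01] [ 0.31115336 -0.43398113 -0.46878335]
spool top tool [[ -7.7 -13.6 176.8]
 [  3.5   1.3 178. ]
 [ 15.   16.3 179.5]]
```

{"op": "arm_command", "data": {
  "rows": [
    [[0,0,0.005,0,0,0,-1],[0,0,0.01,0,0,0,-1],[0,0,0.01,0,0,0,-1]]
  ]
}}

```text
t: 19.08
eef_pos: [683.5, 79.9, 231.2]
tcp_rot: [-3.142, -0.001, -0.164]
ft_force: [-0.5, 0.2, 3.7]
opening: 0.334
grip_force: 30.0
```

{"op": "arm_command", "data": {
  "rows": [
    [[0,0,0,0,0,0,1],[0,0,0,0,0,0,1],[0,0,0,0,0,0,1],[0,0,0,0,0,0,1],[0,0,0,0,0,0,1],[0,0,-0.1,0,0,0,1],[0,0,-0.35,0,0,0,1],[0,0,-0.6,0,0,0,1],[0,0,-0.6,0,0,0,1],[0,0,-0.6,0,0,0,1]]
  ]
}}

```text
t: 19.92
eef_pos: [683.5, 80.0, 322.9]
tcp_rot: [-3.141, -0.004, -0.164]
ft_force: [0.1, 0.4, -1.3]
opening: 0.966
grip_force: 0.0
```

```bash
python3 - <<'E'
from h import *
s,p,d,P=shot("wrist","w13");t=np.array(s["eef_pos"]);print(s["t"],t,s["tcp_rot"],s["opening"])
X=cloud(P,d);Z=np.nan_to_num(X[...,2]);h=cv2.cvtColor(p,cv2.COLOR_RGB2HSV).astype(int)
def cen(n,m,zz):
    c=max(cv2.findContours(m.astype(np.uint8),0,1)[0],key=cv2.contourArea);w=onto(P,c[:,0],zz)[:,:2].astype(np.float32);print(n,cv2.minEnclosingCircle(w),np.percentile(X[m][:,2],[10,50,90]))
def near(x,y,r): return np.hypot(X[...,0]-x,X[...,1]-y)<r
cen("red",near(661,-29,28)&(Z>46)&(Z<58),50)
cen("blue",near(682,79,28)&(Z>46)&(Z<58),51.5)
cen("spot",near(682,79,35)&(h[...,0]>105)&(h[...,0]<125)&(h[...,1]>150)&(Z<22),13.5)
E
```

```text
19.9167 [683.46977999  79.98689494 322.92728288] [-3.14090565 -0.00404043 -0.16426023] 0.9655431691792042
red ((661.0961303710938, -29.55245018005371), 16.7560977935791) [50.33072464 51.33291699 52.2290867 ]
blue ((683.7377319335938, 80.01596069335938), 16.598527908325195) [52.02967373 52.88702609 53.77043853]
spot ((681.3584594726562, 78.04949951171875), 26.65666961669922) [14.03065575 14.99257277 15.90754445]
```

View pics/w13.png

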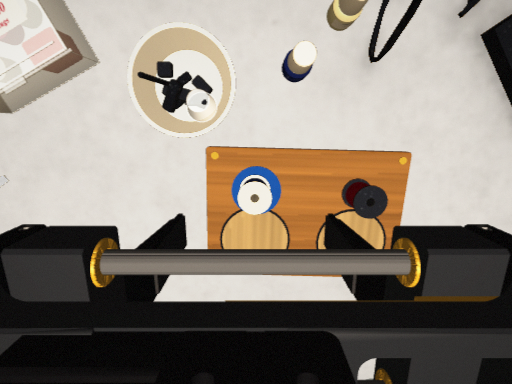

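The blue spool stands upright on the blue spot at (255,190). The red spool is at (366,200), measured at (661,-29.5). Fetching it, with the fingers given more time to close.

{"op": "arm_command", "data": {
  "rows": [
    [[-0.01,0.25,0,0,0,0,0.5],[-0.02,0.5,0,0,0,0,0.5],[-0.029,0.745,0,0,0,0,0.5],[-0.029,0.745,0,0,0,0,0.5],[-0.029,0.745,0,0,0,0,0.5],[-0.029,0.745,0.2,0,0,0,0.5],[-0.029,0.745,0.4,0,0,0,0.5],[-0.029,0.745,0.4,0,0,0,0.5],[-0.029,0.745,0.4,0,0,0,0.5]]
  ]
}}

```text
t: 20.72
eef_pos: [660.8, -28.6, 259.1]
tcp_rot: [3.142, 0.004, -0.163]
ft_force: [-0.3, 0.0, 0.5]
opening: 0.751
grip_force: 0.0
```

```bash
python3 - <<'E'
from h import *
s,p,d,P=shot("wrist","w14");t=np.array(s["eef_pos"]);print(s["t"],t,s["tcp_rot"],s["opening"])
X=cloud(P,d);Z=np.nan_to_num(X[...,2])
m=(np.hypot(X[...,0]-661,X[...,1]+29)<28)&(Z>44)&(Z<60)
c=max(cv2.findContours(m.astype(np.uint8),0,1)[0],key=cv2.contourArea);w=onto(P,c[:,0],50)[:,:2].astype(np.float32);print(cv2.minEnclosingCircle(w),np.median(X[m][:,2]))
E
```

```text
20.7167 [660.78740598 -28.60991753 259.05990674] [ 3.14153029  0.0041163  -0.16338186] 0.751062524479964
((661.0307006835938, -29.583179473876953), 16.66982078552246) 51.396723603601686
```

{"op": "arm_command", "data": {
  "rows": [
    [[0,0.005,0.12,0,0,0,0.5],[0,0.005,0.24,0,0,0,0.5],[0,0.005,0.33,0,0,0,0.5],[0,0.005,0.36,0,0,0,0.5],[0,0.005,0.36,0,0,0,0.5],[0,0.005,0.36,0,0,0,0.5]]
  ]
}}

```text
t: 21.27
eef_pos: [661.0, -30.2, 207.6]
tcp_rot: [3.142, -0.001, -0.164]
ft_force: [-1.3, 0.2, -0.2]
opening: 0.749
grip_force: 0.0
```

{"op": "arm_command", "data": {
  "rows": [
    [[0,0,0,0,0,0,-1],[0,0,0,0,0,0,-1],[0,0,0,0,0,0,-1],[0,0,0,0,0,0,-1],[0,0,0,0,0,0,-1],[0,0,0,0,0,0,-1],[0,0,0,0,0,0,-1],[0,0,0,0,0,0,-1],[0,0,0,0,0,0,-1],[0,0,0,0,0,0,-1]]
  ]
}}

```text
t: 22.1
eef_pos: [660.7, -30.3, 206.8]
tcp_rot: [3.142, -0.0, -0.164]
ft_force: [0.7, -0.0, 2.8]
opening: 0.34
grip_force: 30.0
```

The grip is too low for the dish rim (14 mm), so I'll regrip 5 mm higher and then lift.

{"op": "arm_command", "data": {
  "rows": [
    [[0,0,0,0,0,0,0.2],[0,0,0,0,0,0,0.2],[0,0,0,0,0,0,0.2],[0,0,0,0,0,0,0.2],[0,0,-0.035,0,0,0,0.2],[0,0,-0.035,0,0,0,0.2],[0,0,-0.035,0,0,0,0.2]]
  ]
}}

```text
t: 22.68
eef_pos: [660.8, -30.4, 212.4]
tcp_rot: [3.142, -0.001, -0.164]
ft_force: [0.4, 0.7, -0.4]
opening: 0.598
grip_force: 0.0
```

{"op": "arm_command", "data": {
  "rows": [
    [[0,0,0,0,0,0,-1],[0,0,0,0,0,0,-1],[0,0,0,0,0,0,-1],[0,0,0,0,0,0,-1],[0,0,0,0,0,0,-1],[0,0,0,0,0,0,-1],[0,0,0,0,0,0,-1],[0,0,0,0,0,0,-1],[0,0,0,0,0,0,-1]]
  ]
}}

```text
t: 23.43
eef_pos: [660.7, -30.3, 211.9]
tcp_rot: [3.142, 0.0, -0.164]
ft_force: [-0.4, -0.4, 0.3]
opening: 0.338
grip_force: 30.0
```

{"op": "arm_command", "data": {
  "rows": [
    [[0,0,-0.1,0,0,0,-1],[0,0,-0.3,0,0,0,-1],[0,0,-0.5,0,0,0,-1],[0,0,-0.7,0,0,0,-1],[0,0,-0.8,0,0,0,-1],[0,0,-0.8,0,0,0,-1],[0,0,-0.8,0,0,0,-1]]
  ]
}}

```text
t: 24.02
eef_pos: [660.5, -30.3, 332.2]
tcp_rot: [3.142, -0.001, -0.164]
ft_force: [0.2, -0.1, -0.9]
opening: 0.335
grip_force: 30.0
```

```bash
python3 - <<'E'
from h import *
s,p,d,P=shot("wrist","w15");t=np.array(s["eef_pos"]);print(s["t"],t,s["tcp_rot"],s["opening"],s["grip_force"])
X=cloud(P,d);R=Ro.from_euler("xyz",s["tcp_rot"]).as_matrix()
L=(X-t)@R;k=np.zeros(d.shape,bool);k[185:248,215:298]=1;k&=(abs(L[...,0])<22)&(abs(L[...,1])<15)&(L[...,2]<200)
q=L[k];print(len(q),np.percentile(q,[2,50,98],axis=0).round(1))
q=q[abs(q[:,2]-np.median(q[:,2]))<4];print(np.linalg.lstsq(np.c_[q[:,:2],np.ones(len(q))],q[:,2],rcond=None)[0].round(3),q[:,0].max())
E
```

```text
24.0167 [660.52477392 -30.26338342 332.22433372] [ 3.14152724e+00 -1.10528363e-03 -1.64246943e-01] 0.3352602574200425 29.99988554576703
2018 [[ -2.9 -13.9 159.3]
 [ 10.1   0.6 161.1]
 [ 16.4  14.2 196.6]]
[3.00000e-03 1.00000e-03 1.60505e+02] 17.603835277401394
```

{"op": "arm_command", "data": {
  "rows": [
    [[-0.08,0.08,0,0,0,0,-1],[-0.24,0.23,0,0,0,0,-1],[-0.4,0.38,0,0,0,0,-1],[-0.57,0.54,0,0,0,0,-1],[-0.73,0.7,0,0,0,0,-1]]
  ]
}}

```text
t: 24.48
eef_pos: [533.8, -116.4, 330.1]
tcp_rot: [-3.141, 0.003, -0.164]
ft_force: [0.7, -0.9, -0.3]
opening: 0.34
grip_force: 30.0
```

{"op": "arm_command", "data": {
  "rows": [
    [[-0.17,0.16,0,0,0,0,-1],[-0.34,0.32,0,0,0,0,-1],[-0.5,0.48,0,0,0,0,-1],[-0.64,0.61,0,0,0,0,-1],[-0.73,0.7,0,0,0,0,-1],[-0.735,0.705,0,0,0,0,-1],[-0.735,0.705,0,0,0,0,-1],[-0.735,0.705,0,0,0,0,-1]]
  ]
}}

```text
t: 25.15
eef_pos: [409.8, -202.2, 331.3]
tcp_rot: [-3.141, 0.001, -0.165]
ft_force: [-0.8, -0.1, -1.0]
opening: 0.337
grip_force: 30.0
```

{"op": "arm_command", "data": {
  "rows": [
    [[0,0,0.1,0,0,0,-1],[0,0,0.25,0,0,0,-1],[0,0,0.4,0,0,0,-1],[0,0,0.5,0,0,0,-1],[0,0,0.5,0,0,0,-1],[0,0,0.5,0,0,0,-1]]
  ]
}}

```text
t: 25.65
eef_pos: [410.1, -201.8, 256.4]
tcp_rot: [-3.141, 0.002, -0.163]
ft_force: [0.2, 1.0, -0.1]
opening: 0.335
grip_force: 30.0
```

```bash
python3 - <<'E'
from h import *
s,p,d,P=shot("wrist","w16");t=np.array(s["eef_pos"]);print(s["t"],t,s["tcp_rot"],s["opening"],s["ft_force"])
X=cloud(P,d);R=Ro.from_euler("xyz",s["tcp_rot"]).as_matrix()
Z=np.nan_to_num(X[...,2]);h=cv2.cvtColor(p,cv2.COLOR_RGB2HSV).astype(int)
m=(np.hypot(X[...,0]-409,X[...,1]+203)<55)&(Z<22)&(h[...,2]<130)
q=(X[m]-t)@R;print("dish in tool, z<8:",len(q),np.percentile(q,[.5,99.5],axis=0).round(1))
L=(X-t)@R;k=np.zeros(d.shape,bool);k[185:248,215:298]=1;k&=(abs(L[...,0])<22)&(abs(L[...,1])<22)&(L[...,2]<168)
print("spool",np.percentile(L[k],[1,50,99],axis=0).round(1))
E
```

```text
25.65 [ 410.09591252 -201.80180304  256.37114245] [-3.14078709e+00  1.81414485e-03 -1.63104123e-01] 0.33475948486785573 [ 0.16897868  1.01704473 -0.11711129]
dish in tool, z<8: 2212 [[-18.7 -38.  241.9]
 [ 40.3  42.9 253.8]]
spool [[  0.4 -20.2 139.6]
 [  9.7   1.3 160.3]
 [ 16.7  21.6 167.4]]
```

{"op": "arm_command", "data": {
  "rows": [
    [[-0.01,0.01,0.08,0,0,0,-1],[-0.01,0.01,0.18,0,0,0,-1],[-0.01,0.01,0.26,0,0,0,-1],[-0.01,0.01,0.3,0,0,0,-1],[-0.01,0.01,0.317,0,0,0,-1],[-0.01,0.01,0.317,0,0,0,-1],[-0.01,0.01,0.317,0,0,0,-1]]
  ]
}}

```text
t: 26.28
eef_pos: [407.9, -203.6, 210.1]
tcp_rot: [3.141, -0.001, -0.164]
ft_force: [0.5, -0.6, 0.0]
opening: 0.338
grip_force: 30.0
```

{"op": "arm_command", "data": {
  "rows": [
    [[0,0,0.006,0,0,0,-1],[0,0,0.012,0,0,0,-1],[0,0,0.012,0,0,0,-1],[0,0,0.012,0,0,0,-1]]
  ]
}}

```text
t: 26.62
eef_pos: [407.8, -203.5, 207.9]
tcp_rot: [3.141, -0.0, -0.164]
ft_force: [0.7, 0.2, 1.7]
opening: 0.337
grip_force: 30.0
```

{"op": "arm_command", "data": {
  "rows": [
    [[0,0,0,0,0,0,0.5],[0,0,0,0,0,0,0.5],[0,0,0,0,0,0,0.5],[0,0,0,0,0,0,0.5],[0,0,0,0,0,0,0.5],[0,0,-0.1,0,0,0,0.5],[0,0,-0.35,0,0,0,0.5],[0,0,-0.6,0,0,0,0.5],[0,0,-0.85,0,0,0,0.5],[0,0,-0.95,0,0,0,0.5]]
  ]
}}

```text
t: 27.45
eef_pos: [407.8, -203.5, 354.3]
tcp_rot: [3.139, -0.005, -0.164]
ft_force: [0.5, 0.6, -0.5]
opening: 0.75
grip_force: 0.0
```

{"op": "arm_command", "data": {
  "rows": [
    [[0,0,-0.2,0,0,0,0.5],[0,0,-0.2,0,0,0,0.5],[0,0,-0.2,0,0,0,0.5]]
  ]
}}

```text
t: 27.7
eef_pos: [407.6, -203.4, 381.2]
tcp_rot: [3.14, -0.003, -0.164]
ft_force: [-0.7, 0.8, 0.3]
opening: 0.747
grip_force: 0.0
```

```bash
python3 - <<'E'
from h import *
s,p,d,P=shot("wrist","w17");t=np.array(s["eef_pos"]);print(s["t"],t,s["tcp_rot"],s["opening"])
X=cloud(P,d);Z=np.nan_to_num(X[...,2])
def cen(m,zz):
    c=max(cv2.findContours(m.astype(np.uint8),0,1)[0],key=cv2.contourArea);w=onto(P,c[:,0],zz)[:,:2].astype(np.float32);print(cv2.minEnclosingCircle(w),np.percentile(X[m][:,2],[10,50,90]))
n=np.hypot(X[...,0]-409,X[...,1]+203)
cen((n<28)&(Z>38)&(Z<60),46);cen((n<50)&(Z>4)&(Z<18),8)
q=X[(n<28)&(Z>38)&(Z<60)];print(np.linalg.lstsq(np.c_[q[:,:2]-q[:,:2].mean(0),np.ones(len(q))],q[:,2],rcond=None)[0].round(3))
h=cv2.cvtColor(p,cv2.COLOR_RGB2HSV).astype(int);r=((h[...,0]<8)|(h[...,0]>172))&(h[...,1]>120)&(h[...,2]>40)&(n<45);print("red px",r.sum())
E
```

```text
27.7 [ 407.56644876 -203.40397509  381.18627542] [ 3.14022162e+00 -2.65164441e-03 -1.64297450e-01] 0.7474917135140141
((408.0881042480469, -204.4539031982422), 16.57267951965332) [46.37648654 47.4340168  48.35274323]
((409.2047424316406, -203.24563598632812), 41.30335998535156) [ 5.840803    9.37242711 14.91401955]
[3.0000e-03 3.0000e-03 4.7336e+01]
red px 18
```

Red spool is upright and centred in the dish. Back to the mat for the bottle.

{"op": "arm_command", "data": {
  "rows": [
    [[-0.03,-0.25,0,0,0,0,0.5],[-0.06,-0.5,0,0,0,0,0.5],[-0.1,-0.78,0,0,0,0,0.5],[-0.1,-0.78,0,0,0,0,0.5]]
  ]
}}

```text
t: 28.08
eef_pos: [411.3, -80.9, 378.7]
tcp_rot: [-3.14, 0.004, -0.161]
ft_force: [-0.7, 0.1, 0.7]
opening: 0.75
grip_force: 0.0
```

{"op": "arm_command", "data": {
  "rows": [
    [[-0.03,-0.25,0,0,0,0,0.5],[-0.06,-0.5,0,0,0,0,0.5],[-0.1,-0.78,0,0,0,0,0.5],[-0.1,-0.78,0,0,0,0,0.5]]
  ]
}}

```text
t: 28.42
eef_pos: [415.8, 37.1, 378.9]
tcp_rot: [-3.141, 0.003, -0.159]
ft_force: [-1.5, -1.2, -0.2]
opening: 0.748
grip_force: 0.0
```

{"op": "arm_command", "data": {
  "rows": [
    [[-0.03,-0.25,0,0,0,0,0.5],[-0.06,-0.5,0,0,0,0,0.5],[-0.1,-0.78,0,0,0,0,0.5],[-0.1,-0.78,0,0,0,0,0.5]]
  ]
}}

```text
t: 28.75
eef_pos: [420.5, 154.7, 378.9]
tcp_rot: [-3.141, 0.002, -0.16]
ft_force: [-0.1, -0.3, 0.5]
opening: 0.752
grip_force: 0.0
```

{"op": "arm_command", "data": {
  "rows": [
    [[-0.03,-0.25,0,0,0,0,0.5],[-0.06,-0.5,0,0,0,0,0.5],[-0.1,-0.78,0,0,0,0,0.5],[-0.1,-0.78,0,0,0,0,0.5],[-0.1,-0.78,0,0,0,0,0.5],[-0.1,-0.78,0,0,0,0,0.5],[-0.1,-0.78,0,0,0,0,0.5],[-0.1,-0.78,0,0,0,0,0.5]]
  ]
}}

```text
t: 29.42
eef_pos: [425.3, 266.8, 379.8]
tcp_rot: [3.141, 0.001, -0.166]
ft_force: [0.1, 0.4, 0.7]
opening: 0.75
grip_force: 0.0
```

```bash
python3 - <<'E'
from h import *
s,p,d,P=shot("wrist","w18");t=np.array(s["eef_pos"]);print(s["t"],t,s["tcp_rot"],s["opening"])
X=cloud(P,d);Z=np.nan_to_num(X[...,2])
for c,z in (((424,271),85),((412,178),105)):
    q=X[(Z>z)&(Z<140)&(abs(X[...,0]-c[0])<45)&(abs(X[...,1]-c[1])<42)];print(len(q),((np.nanmin(q,0)+np.nanmax(q,0))/2).round(1),np.percentile(q[:,2],[50,99]))
E
```

```text
29.4167 [425.34159123 266.75914854 379.82903819] [ 3.14102683e+00  5.01796388e-04 -1.66053546e-01] 0.7504268167098171
1002 [422.9 270.2 106.4] [105.34290788 126.61151284]
3852 [413.6 179.2 112.5] [117.08332844 118.68778223]
```

{"op": "arm_command", "data": {
  "rows": [
    [[-0.009,-0.02,0.1,0,0,0,0.5],[-0.009,-0.02,0.3,0,0,0,0.5],[-0.009,-0.02,0.5,0,0,0,0.5],[-0.009,-0.02,0.7,0,0,0,0.5],[-0.009,-0.02,0.82,0,0,0,0.5],[-0.009,-0.02,0.86,0,0,0,0.5],[-0.009,-0.02,0.86,0,0,0,0.5],[-0.009,-0.02,0.86,0,0,0,0.5]]
  ]
}}

```text
t: 30.13
eef_pos: [424.6, 270.9, 251.8]
tcp_rot: [-3.141, -0.0, -0.165]
ft_force: [-0.0, -0.2, 0.9]
opening: 0.749
grip_force: 0.0
```

{"op": "arm_command", "data": {
  "rows": [
    [[0,0,0,0,0,0,-1],[0,0,0,0,0,0,-1],[0,0,0,0,0,0,-1],[0,0,0,0,0,0,-1],[0,0,0,0,0,0,-1],[0,0,0,0,0,0,-1],[0,0,0,0,0,0,-1]]
  ]
}}

```text
t: 30.72
eef_pos: [424.4, 271.2, 251.8]
tcp_rot: [-3.141, -0.001, -0.164]
ft_force: [-0.4, -1.9, 7.6]
opening: 0.53
grip_force: 30.0
```

{"op": "arm_command", "data": {
  "rows": [
    [[0,0,-0.1,0,0,0,-1],[0,0,-0.25,0,0,0,-1],[0,0,-0.45,0,0,0,-1],[0,0,-0.65,0,0,0,-1],[0,0,-0.8,0,0,0,-1],[0,0,-0.87,0,0,0,-1],[0,0,-0.87,0,0,0,-1]]
  ]
}}

```text
t: 31.3
eef_pos: [424.2, 271.2, 384.0]
tcp_rot: [-3.139, -0.004, -0.164]
ft_force: [-0.2, 0.2, -1.4]
opening: 0.531
grip_force: 30.0
```

{"op": "arm_command", "data": {
  "rows": [
    [[0.08,0.05,0,0,0,0,-1],[0.24,0.16,0,0,0,0,-1],[0.42,0.28,0,0,0,0,-1],[0.6,0.39,0,0,0,0,-1],[0.76,0.49,0,0,0,0,-1]]
  ]
}}

```text
t: 31.72
eef_pos: [525.7, 178.7, 380.4]
tcp_rot: [3.141, 0.001, -0.164]
ft_force: [-0.5, 0.2, -1.4]
opening: 0.533
grip_force: 30.0
```

{"op": "arm_command", "data": {
  "rows": [
    [[0.18,0.12,0,0,0,0,-1],[0.36,0.24,0,0,0,0,-1],[0.52,0.34,0,0,0,0,-1],[0.66,0.43,0,0,0,0,-1],[0.74,0.48,0,0,0,0,-1],[0.76,0.495,0,0,0,0,-1],[0.76,0.495,0,0,0,0,-1]]
  ]
}}

```text
t: 32.3
eef_pos: [625.0, 87.9, 380.5]
tcp_rot: [3.141, 0.002, -0.165]
ft_force: [0.1, 0.2, -1.3]
opening: 0.535
grip_force: 30.0
```

{"op": "arm_command", "data": {
  "rows": [
    [[0,0,0.1,0,0,0,-1],[0,0,0.25,0,0,0,-1],[0,0,0.42,0,0,0,-1],[0,0,0.56,0,0,0,-1],[0,0,0.66,0,0,0,-1],[0,0,0.7,0,0,0,-1],[0,0,0.7,0,0,0,-1],[0,0,0.7,0,0,0,-1]]
  ]
}}

```text
t: 32.97
eef_pos: [624.7, 88.8, 277.2]
tcp_rot: [-3.142, -0.0, -0.164]
ft_force: [1.0, 0.2, -0.8]
opening: 0.531
grip_force: 30.0
```

{"op": "arm_command", "data": {
  "rows": [
    [[0.003,0.006,0.05,0,0,0,-1],[0.003,0.006,0.085,0,0,0,-1],[0.003,0.006,0.1,0,0,0,-1],[0.003,0.006,0.105,0,0,0,-1],[0.003,0.006,0.11,0,0,0,-1],[0.003,0.006,0.11,0,0,0,-1]]
  ]
}}

```text
t: 33.47
eef_pos: [625.3, 87.1, 260.9]
tcp_rot: [3.142, -0.0, -0.164]
ft_force: [-2.1, -0.1, 4.7]
opening: 0.531
grip_force: 30.0
```

{"op": "arm_command", "data": {
  "rows": [
    [[0,0,0,0,0,0,0.5],[0,0,0,0,0,0,0.5],[0,0,0,0,0,0,0.5],[0,0,0,0,0,0,0.5],[0,0,-0.1,0,0,0,0.5],[0,0,-0.3,0,0,0,0.5],[0,0,-0.5,0,0,0,0.5],[0,0,-0.7,0,0,0,0.5],[0,0,-0.8,0,0,0,0.5],[0,0,-0.8,0,0,0,0.5]]
  ]
}}

```text
t: 34.3
eef_pos: [625.5, 87.2, 384.0]
tcp_rot: [-3.14, -0.006, -0.164]
ft_force: [0.3, -0.6, 1.0]
opening: 0.751
grip_force: 0.0
```

```bash
python3 - <<'E'
from h import *
s,p,d,P=shot("wrist","w19");t=np.array(s["eef_pos"]);print(s["t"],t,s["tcp_rot"],s["opening"])
X=cloud(P,d);Z=np.nan_to_num(X[...,2])
q=X[(Z>105)&(Z<160)&(abs(X[...,0]-624)<40)&(abs(X[...,1]-87)<40)];print(len(q),np.nanmean(q,0),np.nanmin(q,0),np.nanmax(q,0))
E
```

```text
34.3 [625.48602886  87.21992521 383.99974675] [-3.1404496  -0.00606135 -0.16427112] 0.7509234581508754
946 [625.29632681  85.62015201 115.28161431] [606.36228317  69.41745963 105.17444077] [640.44896272 102.3100783  136.94153712]
```

{"op": "arm_command", "data": {
  "rows": [
    [[-0.25,-0.06,0,0,0,0,1],[-0.5,-0.12,0,0,0,0,1],[-0.746,-0.185,0,0,0,0,1],[-0.746,-0.185,0,0,0,0,1]]
  ]
}}

```text
t: 34.68
eef_pos: [514.5, 134.5, 378.7]
tcp_rot: [3.14, 0.005, -0.163]
ft_force: [1.9, 1.1, 0.1]
opening: 0.967
grip_force: 0.0
```

{"op": "arm_command", "data": {
  "rows": [
    [[-0.25,-0.06,0,0,0,0,1],[-0.5,-0.12,0,0,0,0,1],[-0.746,-0.185,0,0,0,0,1],[-0.746,-0.185,0,0,0,0,1],[-0.746,-0.185,0,0,0,0,1],[-0.746,-0.185,0,0,0,0,1]]
  ]
}}

```text
t: 35.18
eef_pos: [414.1, 178.6, 379.7]
tcp_rot: [3.141, 0.0, -0.164]
ft_force: [0.4, 0.5, 0.1]
opening: 1.0
grip_force: 0.0
```

{"op": "arm_command", "data": {
  "rows": [
    [[-0.003,0,0.1,0,0,0,1],[-0.003,0,0.3,0,0,0,1],[-0.003,0,0.5,0,0,0,1],[-0.003,0,0.7,0,0,0,1],[-0.003,0,0.8,0,0,0,1],[-0.003,0,0.83,0,0,0,1],[-0.003,0,0.83,0,0,0,1],[-0.003,0,0.83,0,0,0,1]]
  ]
}}

```text
t: 35.85
eef_pos: [413.9, 178.4, 255.8]
tcp_rot: [3.142, -0.0, -0.165]
ft_force: [-0.6, -0.1, 1.0]
opening: 1.001
grip_force: 0.0
```

{"op": "arm_command", "data": {
  "rows": [
    [[0,0,0,0,0,0,-1],[0,0,0,0,0,0,-1],[0,0,0,0,0,0,-1],[0,0,0,0,0,0,-1],[0,0,0,0,0,0,-1],[0,0,0,0,0,0,-1],[0,0,0,0,0,0,-1],[0,0,0,0,0,0,-1]]
  ]
}}

```text
t: 36.52
eef_pos: [413.2, 178.7, 256.0]
tcp_rot: [-3.141, -0.001, -0.164]
ft_force: [0.1, 0.7, 6.5]
opening: 0.708
grip_force: 30.0
```

{"op": "arm_command", "data": {
  "rows": [
    [[0,0,-0.1,0,0,0,-1],[0,0,-0.25,0,0,0,-1],[0,0,-0.45,0,0,0,-1],[0,0,-0.65,0,0,0,-1],[0,0,-0.77,0,0,0,-1],[0,0,-0.8,0,0,0,-1],[0,0,-0.8,0,0,0,-1]]
  ]
}}

```text
t: 37.1
eef_pos: [412.9, 178.5, 376.2]
tcp_rot: [-3.141, -0.002, -0.164]
ft_force: [-0.7, -0.3, -2.6]
opening: 0.708
grip_force: 30.0
```

{"op": "arm_command", "data": {
  "rows": [
    [[0.07,0.05,0,0,0,0,-1],[0.22,0.16,0,0,0,0,-1],[0.4,0.29,0,0,0,0,-1],[0.57,0.41,0,0,0,0,-1],[0.74,0.54,0,0,0,0,-1]]
  ]
}}

```text
t: 37.52
eef_pos: [510.6, 78.9, 373.6]
tcp_rot: [3.141, 0.003, -0.164]
ft_force: [1.0, 1.4, -2.4]
opening: 0.708
grip_force: 30.0
```

{"op": "arm_command", "data": {
  "rows": [
    [[0.18,0.13,0,0,0,0,-1],[0.36,0.26,0,0,0,0,-1],[0.52,0.38,0,0,0,0,-1],[0.66,0.48,0,0,0,0,-1],[0.74,0.54,0,0,0,0,-1],[0.74,0.54,0,0,0,0,-1],[0.74,0.54,0,0,0,0,-1]]
  ]
}}

```text
t: 38.1
eef_pos: [605.9, -18.6, 373.1]
tcp_rot: [3.141, 0.004, -0.166]
ft_force: [-0.4, -0.3, -3.5]
opening: 0.704
grip_force: 30.0
```

{"op": "arm_command", "data": {
  "rows": [
    [[0,0,0.1,0,0,0,-1],[0,0,0.25,0,0,0,-1],[0,0,0.4,0,0,0,-1],[0,0,0.52,0,0,0,-1],[0,0,0.6,0,0,0,-1],[0,0,0.6,0,0,0,-1],[0,0,0.6,0,0,0,-1],[0,0,0.6,0,0,0,-1],[0,0,0.6,0,0,0,-1]]
  ]
}}

```text
t: 38.85
eef_pos: [605.8, -17.4, 286.7]
tcp_rot: [3.142, -0.002, -0.164]
ft_force: [-0.2, 0.9, -1.7]
opening: 0.709
grip_force: 30.0
```

Lower 21.5 mm to about 265.

{"op": "arm_command", "data": {
  "rows": [
    [[0,0,0.05,0,0,0,-1],[0,0,0.1,0,0,0,-1],[0,0,0.13,0,0,0,-1],[0,0,0.14,0,0,0,-1],[0,0,0.143,0,0,0,-1],[0,0,0.143,0,0,0,-1]]
  ]
}}

```text
t: 39.35
eef_pos: [605.6, -17.4, 264.8]
tcp_rot: [-3.141, -0.0, -0.164]
ft_force: [-3.7, 1.8, 9.8]
opening: 0.709
grip_force: 30.0
```

{"op": "arm_command", "data": {
  "rows": [
    [[0,0,0,0,0,0,1],[0,0,0,0,0,0,1],[0,0,0,0,0,0,1],[0,0,0,0,0,0,1],[0,0,-0.1,0,0,0,1],[0,0,-0.3,0,0,0,1],[0,0,-0.5,0,0,0,1],[0,0,-0.7,0,0,0,1],[0,0,-0.9,0,0,0,1],[0,0,-0.9,0,0,0,1]]
  ]
}}

```text
t: 40.18
eef_pos: [606.0, -17.6, 404.8]
tcp_rot: [-3.141, -0.008, -0.164]
ft_force: [1.0, -0.4, 0.3]
opening: 1.002
grip_force: 0.0
```

{"op": "arm_command", "data": {
  "rows": [
    [[-0.2,0.22,0,0,0,0,1],[-0.4,0.45,0,0,0,0,1],[-0.6,0.67,0,0,0,0,1],[-0.8,0.9,-0.1,0,0,0,1],[-0.8,0.9,-0.1,0,0,0,1],[-0.8,0.9,-0.1,0,0,0,1]]
  ]
}}

```text
t: 40.68
eef_pos: [463.2, -132.7, 414.9]
tcp_rot: [3.141, -0.001, -0.167]
ft_force: [0.3, 0.5, 0.5]
opening: 0.999
grip_force: 0.0
```

{"op": "arm_command", "data": {
  "rows": [
    [[-0.1,0.22,0,0,0,0,1],[-0.2,0.45,0,0,0,0,1],[-0.2,0.67,0,0,0,0,1],[-0.2,0.8,0,0,0,0,1],[-0.2,0.8,0,0,0,0,1],[-0.2,0.8,0,0,0,0,1]]
  ]
}}

```text
t: 41.18
eef_pos: [416.3, -245.0, 413.5]
tcp_rot: [-3.141, 0.001, -0.166]
ft_force: [-0.0, 0.3, 0.0]
opening: 1.001
grip_force: 0.0
```

```bash
python3 - <<'E'
from h import *
shot("side","s20");s,p,d,P=shot("top","t20");print(s["t"],s["eef_pos"])
z0=np.load("pics/top0.npz")
def meas(p,d,tag):
    X=cloud(P,d);Z=np.nan_to_num(X[...,2]);h=cv2.cvtColor(p,cv2.COLOR_RGB2HSV).astype(int)
    def f(nm,m,zz,w):
        k=np.zeros(m.shape,bool);k[w[2]:w[3],w[0]:w[1]]=1;m=m&k
        if m.sum()<15: print(tag,nm,"none",m.sum());return
        c=max(cv2.findContours(m.astype(np.uint8),0,1)[0],key=cv2.contourArea);print(tag,nm,np.round(cv2.minEnclosingCircle(onto(P,c[:,0],zz)[:,:2].astype(np.float32))[0],1),"cen",onto(P,np.argwhere(m).mean(0)[::-1],zz)[0].round(1),m.sum(),np.percentile(X[m][:,2],[50,98]).round(1))
    f("lid",Z>117,125,(240,285,125,175));f("cap",Z>108,116,(195,228,135,175));f("body",Z>85,102,(195,228,135,175))
    f("finish",Z>50,74,(255,290,262,290));f("pot",Z>20,50,(200,236,252,292))
    f("dishspool",Z>36,46,(335,370,240,280));f("rear-left top",(Z>42)&(Z<62),51,(200,235,115,150))
meas(z0["p"],z0["d"],"0");meas(p,d,"now")
E
```

```text
41.2333 [ 416.37158492 -244.23687398  413.62420454]
0 lid [605. -18.] cen [605.  -17.6 125. ] 888 [124.7 127.6]
0 cap [622.2  87.6] cen [622.2  87.6 116. ] 222 [113.1 133.9]
0 body [619.3  86.5] cen [619.1  86.8 102. ] 434 [109.1 131.3]
0 finish [379.3 -29.8] cen [379.7 -29.8  74. ] 158 [72.6 76.4]
0 pot [392.6  72.4] cen [393.8  72.9  50. ] 347 [44.2 51.1]
0 dishspool [ 407.2 -201.6] cen [ 406.9 -201.8   46. ] 213 [45.8 48.4]
0 rear-left top none 0
now lid [604.4 -18.2] cen [604.7 -18.  125. ] 888 [124.6 127.4]
now cap [621.4  84.5] cen [621.7  84.8 116. ] 225 [112.9 132.7]
now body [619.3  84.6] cen [619.1  84.  102. ] 432 [109.5 131.6]
now finish [379.6 -29.7] cen [379.6 -30.1  74. ] 160 [72.9 76. ]
now pot [392.6  72.4] cen [393.7  72.7  50. ] 343 [45.4 50.9]
now dishspool [ 409.4 -204.7] cen [ 409.4 -204.7   46. ] 210 [45.9 49.1]
now rear-left top [684.8  79. ] cen [684.5  79.1  51. ] 184 [51.4 54.3]
```

The jar is back within 0.5 mm and the bottle within 3 mm of its start. Both spools are placed and the bystanders haven't moved. Handing in.

```bash
python3 -c "
from cell import *
print(job_done())"
```

```text
the job is handed in; nothing more can be done
None
```

The job is done and handed in at about 41 s: the blue spool stands on the blue spot, the red spool is in the dish, the jar is back within 0.5 mm and the bottle within 3 mm of where each started, everything is upright, and the blue bottle and glass pot were left alone.

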